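# Load the sample carrier into the analyser's drop-down door

### The job

Pull the analyser's bottom-hinged door all the way down, pick up the rectangular carrier plate with the two holes and set it flat on the two pins on the inside of the door, both pins through their holes and its body towards the hinge, and let go of it. Then push the door back up until it is fully shut, with the carrier still hanging on both pins. Leave the round plate, the vial rack and the bottle where they stand.

Things in the scene. Friction and masses are not known exactly. Their poses are not given: they have to be found in the camera images.
- door (a joint): Angle of the analyser's bottom-hinged door, rad: 0 = shut (upright), 1.571 = fully down (level, at its stop); starts shut or slightly ajar. Stiff hinge: it stays wherever left, even loaded; about 5 N at the bar lowers it, 9 N lifts it with the carrier on. The black analyser, fixed at a varying angle, is 420 mm wide, 314 deep, roof 195 mm above the bench; its front is 6 mm behind the hinge line.
- door_hinge (a point): Middle of the hinge line, 50 mm above the bench. Turns with the door: y along the hinge (level); z along the panel from hinge to free edge (up when shut; level, away from the analyser when down); x out of the inner face (level, into the analyser when shut; up when down). Panel 200 mm wide, 12 mm thick (6 either side of the hinge line), ending 145 mm from the hinge, level with the roof when shut.
- door_bar (a point): Middle of the handle: round steel bar 12 mm thick, 120 mm long, parallel to the hinge, 200 mm from it in the panel's plane, on two 12 mm end posts beyond the free edge; open gap of 49 mm between bar and edge. Shut, it stands 55 mm above the roof (250 mm above the bench); down, 50 mm above the bench. Can be pinched across from above at every door angle. Axes as door_hinge.
- pin_a (a point): Root, on the door's inner face, of one steel pin that stands along this point's x: 10 mm thick, 24 mm long, its last 6 mm tapered to 5 mm. It is 108 mm from the hinge along the panel, 35 mm to the +y side of the middle. With the door down the pins point straight up, roots 56 mm above the bench. Axes as door_hinge.
- pin_b (a point): The same for the other pin, 35 mm to the -y side; the pins are 70 mm apart.
- carrier_grip (a point): Centre of the carrier's black grip rib (60 mm along x, 20 along y, 36 high), 24 mm above the plate's underside. Carrier, 0.17 to 0.33 kg: grey metal plate 90 mm (x) by 110 (y), 6 thick, flat on the bench, its middle 12 mm towards -x of this point; two 13 mm holes 40 mm towards -x, 35 mm either side. Hung with the door down: y as the door's y, x from pins to hinge, z up.
- hole_a (a point): Middle of the carrier's hole on its +y side, at the plate's underside; it goes on pin_a. Axes as carrier_grip.
- hole_b (a point): Middle of the carrier's hole on its -y side, at the plate's underside; it goes on pin_b. Axes as carrier_grip.
- blank_centre (a point): Round grey metal blanking plate without holes, 104 mm across, 6 mm thick, with a like black rib 60 x 20 x 36 mm on top; point at its middle 24 mm above the bench. A bystander, which may have changed places with the carrier.
- rack_centre (a point): Centre, 30 mm above the bench, of a white vial rack 90 x 170 mm with black-capped vials, 104 mm high; a bystander.
- reagent_centre (a point): Centre, 65 mm above the bench, of an amber bottle 60 mm across and 130 mm high; a bystander.
There are look-alikes about, which are no part of the job. Leave any turquoise look-alike of the part that bears carrier_grip alone.

How it is judged (in metres and radians):
On the way, in this order (a step that is already met when the one before it is completed fails the run):
1. the door is pulled fully down (within 0.12 rad of its stop) (value of joint door above 1.45 rad), for 0.2 s.
2. with the door down, the carrier lies flat on it with both pins through their holes (each hole within 5 mm of its pin's root) and let go (value of joint door above 1.4 rad and distance between hole_a and pin_a below 0.005 m and distance between hole_b and pin_b below 0.005 m and contact force between the fingers and carrier below 0.3 N), for 0.2 s.
At the end, for the whole second after the job is handed in: The door is shut (within 0.06 rad) and at rest, the carrier hangs still on both pins with each hole within 8 mm of its pin's root, and the round plate, rack and bottle are within 30 mm of where they started (value of joint door below 0.06 rad and distance between hole_a and pin_a below 0.008 m and distance between hole_b and pin_b below 0.008 m and linear speed of carrier below 0.02 m/s and velocity of joint door between -0.05 and 0.05 rad/s and distance of each of blank_centre, rack_centre, reagent_centre from where it was at the start of the episode below 0.03 m); the robot touches nothing.
It fails at once if the round plate, the rack or the bottle is moved more than 30 mm (distance of any of blank_centre, rack_centre, reagent_centre from where it was at the start of the episode above 0.03 m).
It also fails if it takes over 72 s, if anything falls off the work surface, if the arm or the gripper's body presses on something with over 40 N, if the wrist force passes 120 N, or if a joint passes its speed limit or range.

### The arm

A 6-joint arm with a two-finger parallel gripper is mounted at the origin on the work surface. World frame = base frame: x ahead of the robot, y to its left, z up, the work surface at z = 0. Lengths are in m, angles in degrees, forces in N, time in s.
With the tool pointing down it reaches from about 0.35 to 0.875 m from the base axis. Payload 4.2 kg.
Tool frame: the origin (TCP) lies midway between the tips of the shut fingers; the grasp point (between the pads) lies 19 mm behind it; z points along the fingers, y is the line along which they close (so a half turn about z gives the same grasp; the last joint's range is limited). The gripper opens to 87 mm and grips with 3 to 60 N. Pads are 19 mm wide; open, the fingers measure 117 mm over their backs; the gripper's body (75 mm by 190 mm) begins 51 mm behind the grasp point.
Start: joints at [91.65, 22.042, 0.453, 0, -68.411, -14.817], TCP at [0.142, 0.609, 0.223] pointing down, gripper open.
Joint ranges: [-179.83, 179.83], [-69.29, 118.12], [-61.27, 80.66], [-181.25, 117.63], [-171.15, -9.14], [-177.46, 177.46]. Speed limits (degrees/s): [159.86, 159.86, 180, 180, 180, 180].

### API

Orientations are given as a 3x3 rotation matrix whose columns are the frame's x, y, z axes.
In Python, from station import sense, capture, camera_params, finish_job gives the robot as it stands.
- The arm moves only by the tool drive_tool, never from a script. Its argument "rows" is a list of rows, each an object of numbers: "tx", "ty", "tz": the shift along the tool's x, y, z in cm; "ax", "ay", "az": the turn, a rotation vector about the tool's x, y, z in rad; "claw": the finger opening in cm, from 0 to 8.7. In form: [{"tx": .., "ty": .., "tz": .., "ax": .., "ay": .., "az": .., "claw": ..}, ...]. A call has 1 to 10 rows; each row shifts and turns the commanded pose from where the row before left it, along the tool's axes as they then stand; what a row does not reach is not made up. A row lasts 1/12 s, in which the tool goes at most 41.7 mm and 7.16 degrees, less where a joint would pass 70% of its speed; a pose out of reach is approached as far as the arm can. A call with a gripper value outside its range is refused whole. The fingers move at their own pace and stop on an object; the grip force is fixed at half the most. Time passes only in rows, so rows that do not move let the fingers close. It gives the time, the measured TCP pose, the force, the opening and the grip force at its end, in the units of the state.
- sense(): the state, without advancing time (a new reading comes with each control period).
- capture(name): name is "scene" or "top" or "wrist"; returns (picture, depth): 384x512x3 uint8, red, green, blue; 384x512 float32, m along the optical axis (not along the pixel's ray), 0 where there is no reading.
- camera_params(name): a dict with "intrinsics" (3x3 intrinsics, pixels), "R" (3x3) and "t" (3): a world point X has camera coordinates R X + t; the wrist camera has in their place "tool_from_camera" (4x4, takes a point from camera to tool coordinates, whose origin is the TCP and whose axes are the flange's). Camera axes: x right, y down, z forward; pixel columns grow to the right and rows downward; lengths in m; the calibration is good to about 2 mm. A picture is of the moment at which its call begins: read the wrist's pose just before it. camera_params takes no time and is no camera call.
- finish_job(): hands the job in; it is judged then, once.
The state is a dict: "time_s": time; "joints": joint angles; "joint_velocities": joint speeds; "effort": joint torques, N m; "tcp_pos": TCP position; "ee_rot": TCP orientation; "wrist_force": force on the tool from outside, world axes, zero at the start; "moment": the same for the moment, N m; "gripper_width": opening from 0.0 (shut) to 1.0 (fully open); "gripper_force": force on a finger pad.
Only numpy, scipy, OpenCV 4.12 (cv2) and the standard library are available. Lean on these libraries where they do the work, as an engineer would, in place of code of your own. Each camera call takes 0.05 s, during which the arm holds its last target. There are 200 camera calls.

## Working session

There is one attempt and no reset: what is moved stays moved. The work goes in short steps, Python scripts to look and compute and a tool call to move; the robot and the scene stay as the last step left them, time stands still between calls to the robot, and variables do not carry over. Pictures are saved under pics/ and viewed, at most 10 in all, crops included, and the job is handed in when it is done.

Besides the shell and the picture viewer there is one more tool, called after "Request:" as name(argument=value, ...) on one line, values as JSON. drive_tool: Moves the arm, as the interface text tells. Its arguments: {"type":"object","properties":{"rows":{"type":"array"}},"required":["rows"]}

```bash
mkdir -p pics; cat > h.py <<'E'
import numpy as np, cv2
from station import sense, capture, camera_params, finish_job
def cap(n):
    s=sense(); im,d=capture(n); return s,im,d
def cam(n,s=None):
    p=camera_params(n); K=np.array(p["intrinsics"])
    if n=="wrist":
        T=np.array(p["tool_from_camera"]); R=np.array(s["ee_rot"])
        return K,R@T[:3,:3],R@T[:3,3]+np.array(s["tcp_pos"])
    R=np.array(p["R"]);t=np.array(p["t"]); return K,R.T,-R.T@t
def ray(c,uv,z):
    K,R,o=c; d=R@np.linalg.solve(K,[uv[0],uv[1],1.]); return o+d*(z-o[2])/d[2]
def cloud(c,d):
    K,R,o=c; v,u=np.indices(d.shape); p=np.stack([u,v,np.ones_like(u)],-1)@np.linalg.inv(K).T*d[...,None]
    return p@R.T+o
def proj(c,X):
    K,R,o=c; q=K@(R.T@(np.array(X)-o)); return q[:2]/q[2]
E
python3 - <<'E'
from h import *
s,im,d=cap("top"); s2,im2,d2=cap("scene")
np.savez("a.npz",top=im,dt=d,scene=im2,ds=d2)
cv2.imwrite("pics/1.png",cv2.resize(np.vstack([im,im2])[...,::-1],None,fx=.78,fy=.78)) 
cv2.imwrite("pics/top.png",cv2.resize(im[...,::-1],(800,600))); cv2.imwrite("pics/scene.png",cv2.resize(im2[...,::-1],(800,600)))
print(s); print(cam("top"),cam("scene"),camera_params("wrist"))
E
```

```text
{'time_s': 0.0, 'joints': array([ 9.16496479e+01,  2.20911042e+01,  3.80281365e-01, -2.90784122e-02,
       -6.84112519e+01, -1.48167271e+01]), 'joint_velocities': array([-0.03068082, -0.06403209,  0.02814633,  0.11537002,  0.03242261,
        0.03306527]), 'effort': array([-2.22453828e-04, -3.90665424e+01,  1.87407714e+01,  4.22022477e+00,
        1.09404206e-02, -1.94297018e-04]), 'tcp_pos': array([0.14221161, 0.60798948, 0.22145919]), 'ee_rot': array([[ 9.73667297e-01, -2.27973302e-01, -4.10381554e-04],
       [-2.27973654e-01, -9.73664942e-01, -2.14326159e-03],
       [ 8.90322905e-05,  2.18037990e-03, -9.99997619e-01]]), 'wrist_force': array([ 0.11678956, -0.12094584, -0.11096266]), 'moment': array([ 0.05189463, -0.00819665, -0.02970471]), 'gripper_force': 0.0, 'gripper_width': 0.9983459569541393}
(array([[379.07965427,   0.        , 249.5883041 ],
       [  0.        , 379.07965427, 193.89265821],
       [  0.        ,   0.        ,   1.        ]]), array([[ 1.19173362e-03, -9.99162631e-01,  4.08976309e-02],
       [-9.99568504e-01,  1.00978971e-05,  2.93735557e-02],
       [-2
[... 278 characters left out ...]
0.54142783, -0.54423011],
       [ 0.76763791,  0.45924744, -0.44701659],
       [ 0.00790906, -0.70423554, -0.70992236]]), array([1.12372286, 0.32960133, 0.8872021 ])) {'intrinsics': array([[267.79036637,   0.        , 258.07391501],
       [  0.        , 267.79036637, 187.93041924],
       [  0.        ,   0.        ,   1.        ]]), 'tool_from_camera': array([[ 2.69275476e-04, -9.62433196e-01, -2.71518455e-01,
         7.37491765e-02],
       [ 9.99999764e-01,  8.77314298e-05,  6.80763201e-04,
         3.42752782e-04],
       [-6.31368401e-04, -2.71518574e-01,  9.62432993e-01,
        -1.63319132e-01],
       [ 0.00000000e+00,  0.00000000e+00,  0.00000000e+00,
         1.00000000e+00]])}
```

View pics/top.png

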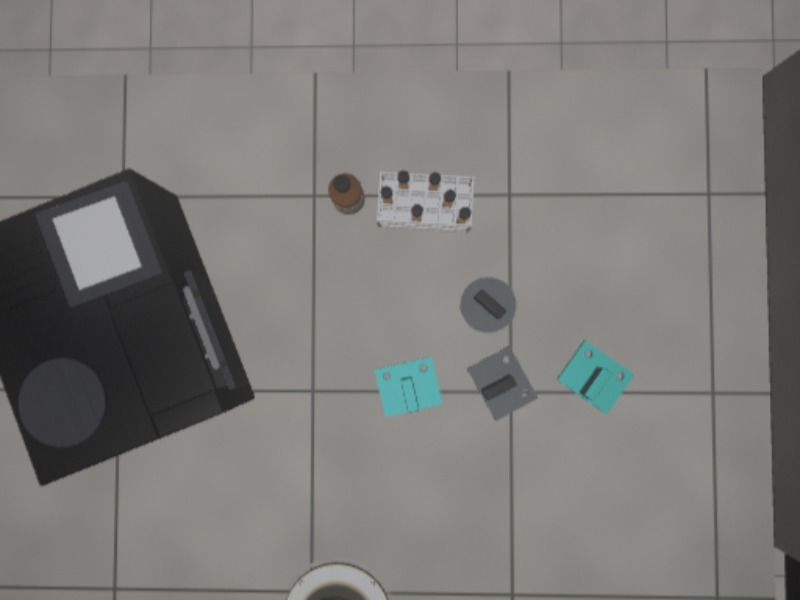

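View pics/scene.png

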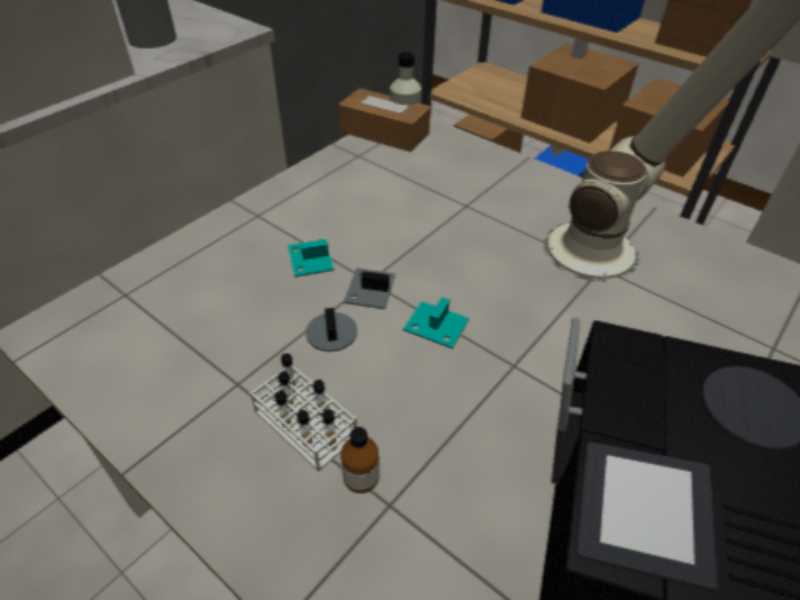

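Top view (800x600): the grey rectangular plate is at (502,383), with a black rib at (498,387) and holes at (506,360) and (525,393). The round blank is at (488,305). The turquoise look-alikes are at (409,387) and (596,377). The rack is at (425,200), the bottle at (346,193), and the door bar runs from (187,290) to (215,367). The grey one at (502,383) fits: it is rectangular, has two holes and is not turquoise. I'll measure it and confirm in a crop.

```bash
python3 - <<'E'
from h import *
a=np.load("a.npz"); im=a["top"]; d=a["dt"]; c=cam("top"); P=cloud(c,d)
print("bench z",np.median(P[150:250,380:400,2]))
# bar: high points
m=(P[...,2]>0.235)&(P[...,2]<0.27)&(d>0); m[:, 160:]=0
pts=P[m]; print("bar n",m.sum(),pts.min(0),pts.max(0))
# split
mm=pts[:,:2].mean(0);u,s,vt=np.linalg.svd(pts[:,:2]-mm,full_matrices=False);print(mm,vt[0],np.ptp((pts[:,:2]-mm)@vt[0]),np.ptp((pts[:,:2]-mm)@vt[1]),pts[:,2].mean())
# roof
m=(P[...,2]>0.185)&(P[...,2]<0.205)&(d>0);m[:,:]&=True; m[:,170:]=0
q=P[m][:,:2].astype(np.float32); r=cv2.minAreaRect(q); print("roof",r,cv2.boxPoints(r))
# carrier: region z
x0,x1,y0,y1=285,360,165,285
for n,(u0,u1,v0,v1) in dict(carrier=(297,346,220,270),blank=(292,334,174,215)).items():
    R=P[v0:v1,u0:u1]; z=R[...,2]; rib=z>0.025
    print(n,"z pct",np.percentile(z,[5,50,95,99]))
    r=cv2.minAreaRect(R[rib][:,:2].astype(np.float32)); print(" rib",r,rib.sum(),R[rib].mean(0))
    g=cv2.cvtColor(im[v0:v1,u0:u1],cv2.COLOR_RGB2GRAY); print(" gray",np.percentile(g,[5,30,50,70,95]))
s=sense()
# enlarged crop
cr=cv2.resize(im[165:280,285:355,::-1],None,fx=7*.72,fy=7*.72,interpolation=cv2.INTER_CUBIC)
cr2=cv2.resize(im[170:260,105:165,::-1],None,fx=6.4,fy=6.4,interpolation=cv2.INTER_CUBIC)
h=min(cr.shape[0],cr2.shape[0]);cv2.imwrite("pics/crop.png",np.hstack([cr[:h],cr2[:h]]));print(cr.shape,cr2.shape)
E
```

```text
bench z 0.0014661428536402177
bar n 306 [0.47538813 0.14545429 0.23544149] [0.5960589  0.20194751 0.25750058]
[0.53593968 0.17259274] [-0.92674523 -0.3756904 ] 0.1302737037076936 0.013138095047372634 0.2523650352250362
roof ((0.5448352098464966, 0.36571264266967773), (0.41972512006759644, 0.34786757826805115), 22.04540252685547) [[0.28503186 0.4481595 ]
 [0.4156009  0.12572566]
 [0.80463856 0.2832658 ]
 [0.6740695  0.60569966]]
carrier z pct [-0.00197227  0.00354769  0.04119345  0.04512678]
 rib ((0.4638717770576477, -0.21806176006793976), (0.21656541526317596, 0.05740990489721298), 65.29664611816406) 185 [ 0.43646996 -0.28290852  0.12295318]
 gray [ 68. 100. 118. 140. 143.]
blank z pct [-0.00194968  0.00475355  0.04250643  0.04555599]
 rib ((0.5725373029708862, -0.21746960282325745), (0.055220458656549454, 0.17877903580665588), 6.354374885559082) 173 [ 0.57673038 -0.27209807  0.10387587]
 gray [ 66.  98. 100. 139. 143.]
(580, 353, 3) (576, 384, 3)
```

View pics/crop.png

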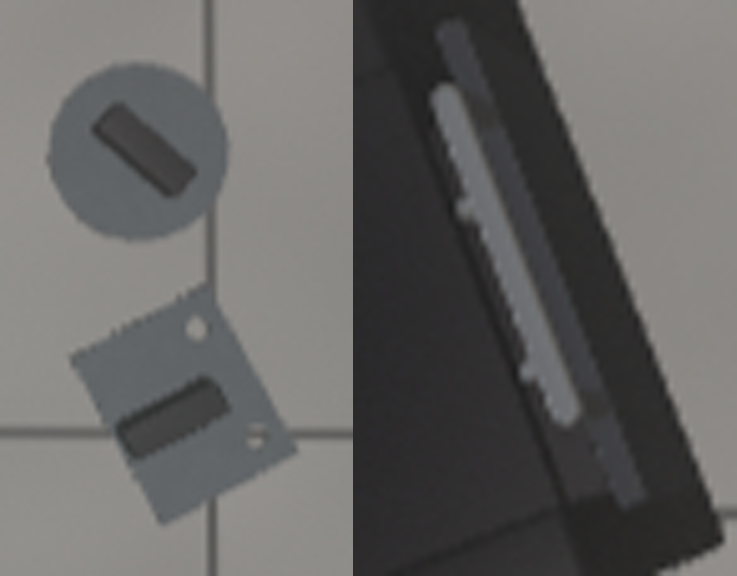

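The crop confirms it: the grey square plate with two holes and a black rib is the carrier, and the round plate above it is the blank. The door is ajar by about 0.15 rad. The bar centre is near (0.536,0.173,0.248), along (0.927,0.376). First I'll raise the arm and swing over to the bar.

Request:
drive_tool(rows=[{"tz":-3.6,"az":-0.1},{"tz":-3.6,"az":-0.123},{"tz":-3.6,"az":-0.123},{"tz":-3.6,"az":-0.123},{"tz":-3.0,"az":-0.123},{"az":-0.023},{"tx":0.8,"ty":2.0},{"tx":1.34,"ty":3.6},{"tx":1.34,"ty":3.6},{"tx":1.34,"ty":3.6}])

```text
invalid input at $.rows[0]: expected keys tx, ty, tz, ax, ay, az, claw
```

Request:
drive_tool(rows=[{"tx":1.34,"ty":3.6},{"tx":1.34,"ty":3.6},{"tx":1.34,"ty":3.6},{"tx":1.34,"ty":3.6},{"tx":1.34,"ty":3.6},{"tx":1.34,"ty":3.6},{"tx":1.34,"ty":3.6},{"tx":1.34,"ty":3.6},{"tx":1.34,"ty":3.6},{"tx":1.34,"ty":3.6}])

```text
invalid input at $.rows[0]: expected keys tx, ty, tz, ax, ay, az, claw
```

```bash
cat >> h.py <<'E'
from scipy.spatial.transform import Rotation as Ro
b=np.array([.927,.3757,0]);n=np.array([.3757,-.927,0])
def delta(s,pos,xang=None):
    R=np.array(s["ee_rot"]); sh=R.T@(np.array(pos)-s["tcp_pos"])*100; t=None
    if xang is not None:
        a=np.radians(xang); x=np.array([np.cos(a),np.sin(a),0]); z=np.array([0,0,-1.]); t=Ro.from_matrix(R.T@np.stack([x,np.cross(z,x),z],1)).as_rotvec()
    print("shift cm",sh.round(2),"turn",None if t is None else t.round(3))
E
python3 - <<'E'
from h import *
s,im,d=cap("wrist"); c=cam("wrist",s); P=cloud(c,d)
print(s["time_s"],s["tcp_pos"],s["wrist_force"])
m=(P[...,2]>0.225)&(P[...,2]<0.27)&(d>0.1)
p=P[m]; p=p[(np.abs(p@n-.04)<.04)]
print("bar n",len(p),"nrange",np.percentile(p@n,[2,50,98]),"b",np.percentile(p@b,[1,99]),"z",np.percentile(p[:,2],[50,98]))
delta(s,[.536,.173,.229],22.06)
cv2.imwrite("pics/w1.png",cv2.resize(im[...,::-1],(640,480)))
E
```

```text
0.1 [0.14222404 0.60803897 0.2215606 ] [ 0.12279253 -0.33369659 -0.07232967]Traceback (most recent call last):
  File "<stdin>", line 6, in <module>
    return _quantile_unchecked(
        a, q, axis, out, overwrite_input, method, keepdims, weights)
    return _ureduce(a,
                    func=_quantile_ureduce_func,
    ...<5 lines>...
                    overwrite_input=overwrite_input,
                    method=method)
    r = func(a, **kwargs)
    result = _quantile(arr,
                       quantiles=q,
    ...<2 lines>...
                       out=out,
                       weights=wgt)
    slices_having_nans = np.isnan(arr[-1, ...])
                                  ~~~^^^^^^^^^
IndexError: index -1 is out of bounds for axis 0 with size 0
```

All keys are required, so I'll send full rows.

Request:
drive_tool(rows=[{"tx":0,"ty":0,"tz":-3.6,"ax":0,"ay":0,"az":-0.1,"claw":8.7},{"tx":0,"ty":0,"tz":-3.6,"ax":0,"ay":0,"az":-0.12,"claw":8.7},{"tx":0,"ty":0,"tz":-3.6,"ax":0,"ay":0,"az":-0.12,"claw":8.7},{"tx":0,"ty":0,"tz":-3.6,"ax":0,"ay":0,"az":-0.12,"claw":8.7},{"tx":0,"ty":0,"tz":-3,"ax":0,"ay":0,"az":-0.12,"claw":8.7},{"tx":0,"ty":0,"tz":0,"ax":0,"ay":0,"az":-0.034,"claw":8.7},{"tx":0.8,"ty":2,"tz":0,"ax":0,"ay":0,"az":0,"claw":8.7},{"tx":1.34,"ty":3.6,"tz":0,"ax":0,"ay":0,"az":0,"claw":8.7},{"tx":1.34,"ty":3.6,"tz":0,"ax":0,"ay":0,"az":0,"claw":8.7},{"tx":1.34,"ty":3.6,"tz":0,"ax":0,"ay":0,"az":0,"claw":8.7}])

```text
time_s: 0.98
tcp_pos: [0.2355, 0.5067, 0.3959]
ee_rot: [[0.927, 0.376, -0.0], [0.376, -0.927, -0.001], [-0.001, 0.001, -1.0]]
wrist_force: [0.8, 0.2, 0.8]
gripper_width: 1.0
gripper_force: 0.0
```

Request:
drive_tool(rows=[{"tx":1.34,"ty":3.6,"tz":0,"ax":0,"ay":0,"az":0,"claw":8.7},{"tx":1.34,"ty":3.6,"tz":0,"ax":0,"ay":0,"az":0,"claw":8.7},{"tx":1.34,"ty":3.6,"tz":0,"ax":0,"ay":0,"az":0,"claw":8.7},{"tx":1.34,"ty":3.6,"tz":0,"ax":0,"ay":0,"az":0,"claw":8.7},{"tx":1.34,"ty":3.6,"tz":0,"ax":0,"ay":0,"az":0,"claw":8.7},{"tx":1.34,"ty":3.6,"tz":0,"ax":0,"ay":0,"az":0,"claw":8.7},{"tx":1.34,"ty":3.6,"tz":0,"ax":0,"ay":0,"az":0,"claw":8.7},{"tx":1.34,"ty":3.6,"tz":0,"ax":0,"ay":0,"az":0,"claw":8.7},{"tx":1.34,"ty":3.6,"tz":0,"ax":0,"ay":0,"az":0,"claw":8.7},{"tx":1.34,"ty":3.6,"tz":0,"ax":0,"ay":0,"az":0,"claw":8.7}])

```text
time_s: 1.82
tcp_pos: [0.4949, 0.2227, 0.3964]
ee_rot: [[0.927, 0.375, -0.0], [0.375, -0.927, 0.0], [-0.0, -0.0, -1.0]]
wrist_force: [0.2, 1.4, -0.6]
gripper_width: 1.0
gripper_force: 0.0
```

```bash
cat >m.py <<'E'
from h import *
s,im,d=cap("wrist"); c=cam("wrist",s); P=cloud(c,d)
print(s["time_s"],s["tcp_pos"],s["wrist_force"])
delta(s,[.536,.173,.229],22.06)
m=(P[...,2]>0.225)&(P[...,2]<0.27)&(d>0.1)
p=P[m]; p=p[(np.abs(p@n-.04)<.04)]
print("bar n",len(p))
if len(p): print("nrange",np.percentile(p@n,[2,50,98]),"b",np.percentile(p@b,[1,99]),"z",np.percentile(p[:,2],[50,98]))
E
python3 m.py
```

```text
1.8167 [0.4949013  0.22273132 0.39641659] [ 0.15894893  1.42069818 -0.59512521]
shift cm [ 1.95  6.15 16.74] turn [-0.     0.    -0.001]
bar n 1253
nrange [0.03196614 0.03821405 0.04501105] b [0.50061631 0.6268966 ] z [0.25394478 0.25620397]
```

Request:
drive_tool(rows=[{"tx":1,"ty":3,"tz":1,"ax":0,"ay":0,"az":0,"claw":8.7},{"tx":1,"ty":3,"tz":2.8,"ax":0,"ay":0,"az":0,"claw":8.7},{"tx":0,"ty":0,"tz":3,"ax":0,"ay":0,"az":0,"claw":8.7},{"tx":0,"ty":0,"tz":3,"ax":0,"ay":0,"az":0,"claw":8.7},{"tx":0,"ty":0,"tz":3,"ax":0,"ay":0,"az":0,"claw":8.7},{"tx":0,"ty":0,"tz":2.5,"ax":0,"ay":0,"az":0,"claw":8.7},{"tx":0,"ty":0,"tz":1.5,"ax":0,"ay":0,"az":0,"claw":8.7},{"tx":0,"ty":0,"tz":0,"ax":0,"ay":0,"az":0,"claw":8.7}])

```text
time_s: 2.53
tcp_pos: [0.5325, 0.1755, 0.2245]
ee_rot: [[0.927, 0.374, -0.008], [0.374, -0.927, -0.004], [-0.009, 0.001, -1.0]]
wrist_force: [-1.2, 0.2, -0.8]
gripper_width: 1.001
gripper_force: 0.0
```

Request:
drive_tool(rows=[{"tx":0,"ty":0,"tz":0,"ax":0,"ay":0,"az":0,"claw":4},{"tx":0,"ty":0,"tz":0,"ax":0,"ay":0,"az":0,"claw":2},{"tx":0,"ty":0,"tz":0,"ax":0,"ay":0,"az":0,"claw":0.5},{"tx":0,"ty":0,"tz":0,"ax":0,"ay":0,"az":0,"claw":0.5},{"tx":0,"ty":0,"tz":0,"ax":0,"ay":0,"az":0,"claw":0.5},{"tx":0,"ty":0,"tz":0,"ax":0,"ay":0,"az":0,"claw":0.5},{"tx":0,"ty":0,"tz":0,"ax":0,"ay":0,"az":0,"claw":0.5},{"tx":0,"ty":0,"tz":0,"ax":0,"ay":0,"az":0,"claw":0.5}])

```text
time_s: 3.2
tcp_pos: [0.5349, 0.1767, 0.2291]
ee_rot: [[0.927, 0.375, 0.0], [0.375, -0.927, 0.0], [0.0, -0.0, -1.0]]
wrist_force: [0.6, 0.2, -0.1]
gripper_width: 0.474
gripper_force: 0.0
```

Request:
drive_tool(rows=[{"tx":0,"ty":0,"tz":0,"ax":0,"ay":0,"az":0,"claw":0.5},{"tx":0,"ty":0,"tz":0,"ax":0,"ay":0,"az":0,"claw":0.5},{"tx":0,"ty":0,"tz":0,"ax":0,"ay":0,"az":0,"claw":0.5},{"tx":0,"ty":0,"tz":0,"ax":0,"ay":0,"az":0,"claw":0.5},{"tx":0,"ty":0,"tz":0,"ax":0,"ay":0,"az":0,"claw":0.5},{"tx":0,"ty":0,"tz":0,"ax":0,"ay":0,"az":0,"claw":0.5},{"tx":0,"ty":0,"tz":0,"ax":0,"ay":0,"az":0,"claw":0.5},{"tx":0,"ty":0,"tz":0,"ax":0,"ay":0,"az":0,"claw":0.5}])

```text
time_s: 3.87
tcp_pos: [0.5351, 0.176, 0.2291]
ee_rot: [[0.927, 0.375, 0.0], [0.375, -0.927, -0.001], [-0.0, 0.001, -1.0]]
wrist_force: [2.4, -3.3, 0.9]
gripper_width: 0.13
gripper_force: 30.0
```

```bash
python3 - <<'E'
from h import *
s=sense(); p=s["tcp_pos"]; print(s["time_s"],p,p@n,p@b,s["gripper_width"],s["gripper_force"],s["wrist_force"])
n0=p@n
for h in (.008,.011,.014):
    th=np.arcsin((n0-h)/.2); print(h,th)
h=.011; th=np.arcsin((n0-h)/.2)
T=np.linspace(th,1.571,20); q=np.stack([.2*np.sin(T),-.2*np.cos(T)],1)*100
print(np.diff(q,axis=0).round(2).tolist())
E
```

```text
3.8667 [0.53514427 0.17598788 0.22907502] 0.037912940972881254 0.5621973806986263 0.13010150000800605 29.95719827245921 [ 2.37617329 -3.27086751  0.87372075]
0.008 0.15012801104157025
0.011 0.1349741587813025
0.014 0.11985143047861292
[[1.49, 0.26], [1.46, 0.37], [1.43, 0.48], [1.39, 0.59], [1.34, 0.69], [1.29, 0.79], [1.22, 0.89], [1.15, 0.98], [1.08, 1.06], [0.99, 1.14], [0.91, 1.21], [0.81, 1.28], [0.71, 1.33], [0.61, 1.38], [0.5, 1.42], [0.39, 1.46], [0.28, 1.48], [0.17, 1.5], [0.06, 1.51]]
```

Request:
drive_tool(rows=[{"tx":0,"ty":1.49,"tz":0.26,"ax":0,"ay":0,"az":0,"claw":0.5},{"tx":0,"ty":1.46,"tz":0.37,"ax":0,"ay":0,"az":0,"claw":0.5},{"tx":0,"ty":1.43,"tz":0.48,"ax":0,"ay":0,"az":0,"claw":0.5},{"tx":0,"ty":1.39,"tz":0.59,"ax":0,"ay":0,"az":0,"claw":0.5},{"tx":0,"ty":1.34,"tz":0.69,"ax":0,"ay":0,"az":0,"claw":0.5},{"tx":0,"ty":1.29,"tz":0.79,"ax":0,"ay":0,"az":0,"claw":0.5}])

```text
time_s: 4.37
tcp_pos: [0.5663, 0.0992, 0.1969]
ee_rot: [[0.927, 0.375, 0.0], [0.375, -0.927, 0.002], [0.001, -0.002, -1.0]]
wrist_force: [-2.1, 3.9, 0.1]
gripper_width: 0.125
gripper_force: 30.1
```

Forces are low, so I'll continue the arc.

Request:
drive_tool(rows=[{"tx":0,"ty":1.22,"tz":0.89,"ax":0,"ay":0,"az":0,"claw":0.5},{"tx":0,"ty":1.15,"tz":0.98,"ax":0,"ay":0,"az":0,"claw":0.5},{"tx":0,"ty":1.08,"tz":1.06,"ax":0,"ay":0,"az":0,"claw":0.5},{"tx":0,"ty":0.99,"tz":1.14,"ax":0,"ay":0,"az":0,"claw":0.5},{"tx":0,"ty":0.91,"tz":1.21,"ax":0,"ay":0,"az":0,"claw":0.5},{"tx":0,"ty":0.81,"tz":1.28,"ax":0,"ay":0,"az":0,"claw":0.5}])

```text
time_s: 4.87
tcp_pos: [0.5898, 0.0411, 0.1299]
ee_rot: [[0.927, 0.375, -0.0], [0.375, -0.927, 0.001], [0.0, -0.001, -1.0]]
wrist_force: [-1.7, 6.4, 0.9]
gripper_width: 0.126
gripper_force: 29.8
```

Request:
drive_tool(rows=[{"tx":0,"ty":0.71,"tz":1.33,"ax":0,"ay":0,"az":0,"claw":0.5},{"tx":0,"ty":0.61,"tz":1.38,"ax":0,"ay":0,"az":0,"claw":0.5},{"tx":0,"ty":0.5,"tz":1.42,"ax":0,"ay":0,"az":0,"claw":0.5},{"tx":0,"ty":0.39,"tz":1.46,"ax":0,"ay":0,"az":0,"claw":0.5},{"tx":0,"ty":0,"tz":0,"ax":0,"ay":0,"az":0,"claw":0.5}])

```text
time_s: 5.28
tcp_pos: [0.5984, 0.0197, 0.0722]
ee_rot: [[0.927, 0.374, -0.001], [0.374, -0.927, -0.001], [-0.001, 0.001, -1.0]]
wrist_force: [4.1, 1.0, -6.0]
gripper_width: 0.117
gripper_force: 30.1
```

Request:
drive_tool(rows=[{"tx":0,"ty":0.25,"tz":1.48,"ax":0,"ay":0,"az":0,"claw":0.5},{"tx":0,"ty":0.1,"tz":1.5,"ax":0,"ay":0,"az":0,"claw":0.5},{"tx":0,"ty":0,"tz":1.3,"ax":0,"ay":0,"az":0,"claw":0.5},{"tx":0,"ty":0,"tz":0.3,"ax":0,"ay":0,"az":0,"claw":0.5},{"tx":0,"ty":0,"tz":0,"ax":0,"ay":0,"az":0,"claw":0.5},{"tx":0,"ty":0,"tz":0,"ax":0,"ay":0,"az":0,"claw":0.5}])

```text
time_s: 5.78
tcp_pos: [0.6006, 0.0146, 0.0293]
ee_rot: [[0.927, 0.375, 0.001], [0.375, -0.927, -0.004], [-0.0, 0.004, -1.0]]
wrist_force: [6.6, -10.7, -5.2]
gripper_width: 0.119
gripper_force: 30.1
```

```bash
python3 - <<'E'
from h import *
s=sense(); p=s["tcp_pos"]; print(p,p@n,p@b)
s,im,d=cap("top"); np.savez("b.npz",top=im,dt=d)
c=cam("top"); P=cloud(c,d)
# pin expected
B=(p@n)*n+(p@b)*b; 
for k in (1,-1): 
    e=B-.092*n-k*.035*b; e[2]=.08; print(k,e,proj(c,e))
for t in (.11,.07,.03): q=B-.2*n+t*n; q[2]=.056; uv=proj(c,q).round().astype(int); print(t,P[uv[1],uv[0]])
E
```

```text
[0.60057348 0.0145548  0.02934855] 0.2121431534022192 0.5621998564725871
1 [0.53385205 0.08669628 0.08      ] [181.38997205 209.81886256]
-1 [0.59874205 0.11299528 0.08      ] [172.12609378 186.29916968]
0.11 [0.55816132 0.03406279 0.35455664]
0.07 [0.54801828 0.06079509 0.3534537 ]
0.03 [0.5358097  0.09069208 0.34155997]
```

Request:
drive_tool(rows=[{"tx":0,"ty":0,"tz":0,"ax":0,"ay":0,"az":0,"claw":3},{"tx":0,"ty":0,"tz":0,"ax":0,"ay":0,"az":0,"claw":3},{"tx":0,"ty":0,"tz":0,"ax":0,"ay":0,"az":0,"claw":3},{"tx":0,"ty":0,"tz":-2,"ax":0,"ay":0,"az":0,"claw":3},{"tx":0,"ty":0,"tz":-3.5,"ax":0,"ay":0,"az":0,"claw":4},{"tx":0,"ty":0,"tz":-3.5,"ax":0,"ay":0,"az":0,"claw":5},{"tx":0,"ty":0,"tz":-3.5,"ax":0,"ay":0,"az":0,"claw":5},{"tx":0,"ty":0,"tz":-3.5,"ax":0,"ay":0,"az":0,"claw":5},{"tx":0,"ty":0,"tz":-2,"ax":0,"ay":0,"az":0,"claw":5},{"tx":0,"ty":0,"tz":0,"ax":0,"ay":0,"az":0,"claw":5}])

```text
time_s: 6.67
tcp_pos: [0.6019, 0.0182, 0.2165]
ee_rot: [[0.927, 0.376, 0.012], [0.376, -0.927, 0.001], [0.011, 0.003, -1.0]]
wrist_force: [-0.1, 0.0, 0.6]
gripper_width: 0.568
gripper_force: 0.0
```

```bash
python3 - <<'E'
from h import *
s,im,d=cap("wrist"); np.savez("w2.npz",im=im,d=d,R=s["ee_rot"],t=s["tcp_pos"])
c=cam("wrist",s); P=cloud(c,d); ok=d>.1
print(s["tcp_pos"],s["wrist_force"])
m=ok&(P[...,2]>.04)&(P[...,2]<.065); q=P[m]; q=q[(q@n>.02)&(q@n<.15)&(np.abs(q@b-.562)<.1)]
print("panel z",np.percentile(q[:,2],[5,50,95]),len(q))
A=np.c_[q@n,q@b,np.ones(len(q))]; print("plane",np.linalg.lstsq(A,q[:,2],rcond=None)[0])
m=ok&(P[...,2]>.068)&(P[...,2]<.09); nn=P@n;bb=P@b; m&=(abs(nn-.12)<.03)
for k in (1,-1):
    g=P[m&(abs(bb-.562+k*.035)<.02)]; print(k,len(g),g.mean(0) if len(g) else None,g@n.T if 0 else (np.median(g@n),np.median(g@b),g[:,2].max()) if len(g) else 0)
o=cv2.resize(im[...,::-1],(768,576))
cv2.imwrite("pics/w2.png",o)
for k in (1,-1):
    e=(.0121+.108)*n+(.5622-k*.035)*b; e[2]=.08; print("exp tip",k,proj(c,e)*1.5)
E
```

```text
[0.60192627 0.01815152 0.21650808] [-0.07459084  0.03296542  0.57322351]
panel z [0.05750581 0.05985711 0.06206858] 13829
plane [ 0.03166864 -0.00249666  0.05858823]
1 78 [0.53604152 0.08583076 0.07835949] (np.float64(0.12196454559425426), np.float64(0.5294080165782353), np.float64(0.08533881779815178))
-1 80 [0.60015325 0.11162782 0.07941465] (np.float64(0.12229099397945986), np.float64(0.5984659361607431), np.float64(0.08561373817714285))
exp tip 1 [273.87406052 315.90161481]
exp tip -1 [267.05009298 227.49785025]
```

View pics/w2.png

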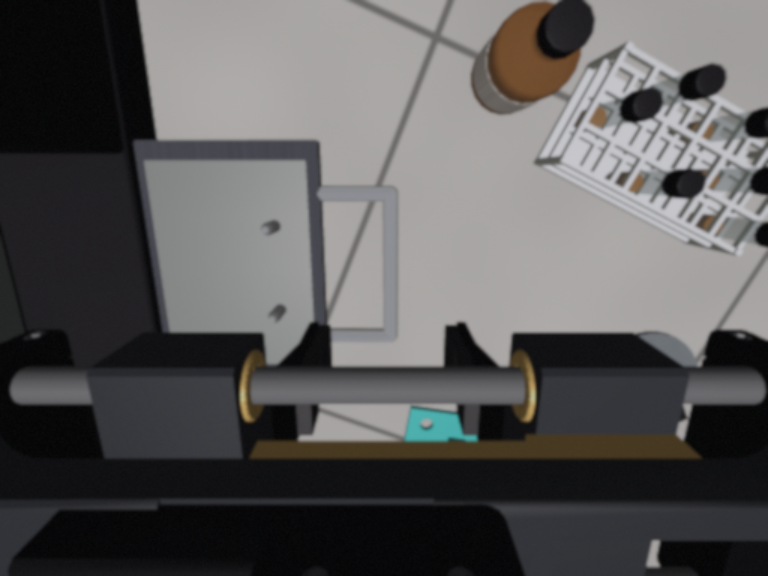

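The wrist view shows the door down and level, with pins at (271,227) and (278,312). Next is the coarse carrier pose from the saved top view.

```bash
python3 - <<'E'
from h import *
a=np.load("a.npz"); im=a["top"];c=cam("top")
sub=im[215:275,292:350].astype(int); g=sub.sum(2)/3; 
bl=(sub[...,2]-sub[...,0]); m=((g<125)&(g>40)).astype(np.uint8); 
m=cv2.morphologyEx(m,cv2.MORPH_CLOSE,np.ones((3,3)))
m=cv2.morphologyEx(m,cv2.MORPH_OPEN,np.ones((5,5)))
k,l,st,ce=cv2.connectedComponentsWithStats(m); print(st,ce)
j=1+np.argmax(st[1:,4]); pts=np.argwhere(l==j)[:,::-1]+[292,215]
w=np.array([ray(c,q,.006)[:2] for q in pts]).astype(np.float32); r=cv2.minAreaRect(w); print(r)
h1=ray(c,(323.8,230.4),.006);h2=ray(c,(336,251.5),.006);print(h1,h2,np.linalg.norm(h1-h2))
v=(h1-h2)[:2]; y=-v/np.linalg.norm(v); M=(h1+h2)[:2]/2
x=np.array([y[1],-y[0]]); print("x",x,np.degrees(np.arctan2(x[1],x[0])),"grip",M+.04*x, "ctr",M+.028*x)
s=sense(); print(s["tcp_pos"]); delta(s,[*(M+.04*x),.22],np.degrees(np.arctan2(-x[1],-x[0])))
E
```

```text
[[   0    0   58   60 2264]
 [   8    7   44   46 1216]] [[28.21333922 29.32818021]
 [29.03371711 29.81990132]]
((0.43144896626472473, -0.30673325061798096), (0.116118423640728, 0.09734585881233215), 29.38325309753418)
[ 0.47440467 -0.31521551  0.006     ] [ 0.41346254 -0.35001778  0.006     ] 0.07017934685182077
x [-0.49590468  0.86837696] 119.72942362839673 grip [ 0.42409742 -0.29788157] ctr [ 0.43004827 -0.30830209]
[0.60035557 0.01819609 0.21329151]
shift cm [-28.2   22.68  -0.82] turn [-0.004 -0.006  1.437]
```

Request:
drive_tool(rows=[{"tx":-1.82,"ty":1.47,"tz":0,"ax":0,"ay":0,"az":0,"claw":6},{"tx":-2.82,"ty":2.27,"tz":0,"ax":0,"ay":0,"az":0,"claw":6},{"tx":-2.82,"ty":2.27,"tz":0,"ax":0,"ay":0,"az":0,"claw":6},{"tx":-2.82,"ty":2.27,"tz":0,"ax":0,"ay":0,"az":0,"claw":6},{"tx":-2.82,"ty":2.27,"tz":0,"ax":0,"ay":0,"az":0,"claw":6},{"tx":-2.82,"ty":2.27,"tz":0,"ax":0,"ay":0,"az":0,"claw":6},{"tx":-2.82,"ty":2.27,"tz":0,"ax":0,"ay":0,"az":0,"claw":6},{"tx":-2.82,"ty":2.27,"tz":0,"ax":0,"ay":0,"az":0,"claw":6},{"tx":-2.82,"ty":2.27,"tz":0,"ax":0,"ay":0,"az":0,"claw":6},{"tx":-2.82,"ty":2.27,"tz":0,"ax":0,"ay":0,"az":0,"claw":6}])

```text
time_s: 7.55
tcp_pos: [0.4269, -0.288, 0.2085]
ee_rot: [[0.927, 0.375, -0.003], [0.375, -0.927, 0.001], [-0.002, -0.002, -1.0]]
wrist_force: [0.8, -0.4, -0.1]
gripper_width: 0.691
gripper_force: 0.0
```

Request:
drive_tool(rows=[{"tx":-1,"ty":0.8,"tz":0,"ax":0,"ay":0,"az":0,"claw":6},{"tx":0,"ty":0,"tz":0,"ax":0,"ay":0,"az":0.12,"claw":6},{"tx":0,"ty":0,"tz":0,"ax":0,"ay":0,"az":0.12,"claw":6},{"tx":0,"ty":0,"tz":0,"ax":0,"ay":0,"az":0.12,"claw":6},{"tx":0,"ty":0,"tz":0,"ax":0,"ay":0,"az":0.12,"claw":6},{"tx":0,"ty":0,"tz":0,"ax":0,"ay":0,"az":0.12,"claw":6},{"tx":0,"ty":0,"tz":0,"ax":0,"ay":0,"az":0.12,"claw":6},{"tx":0,"ty":0,"tz":0,"ax":0,"ay":0,"az":0.12,"claw":6},{"tx":0,"ty":0,"tz":0,"ax":0,"ay":0,"az":0.12,"claw":6},{"tx":0,"ty":0,"tz":0,"ax":0,"ay":0,"az":0.12,"claw":6}])

```text
time_s: 8.38
tcp_pos: [0.4217, -0.2978, 0.2083]
ee_rot: [[0.764, -0.645, -0.003], [-0.645, -0.764, 0.001], [-0.003, 0.001, -1.0]]
wrist_force: [-0.8, -0.3, -0.7]
gripper_width: 0.689
gripper_force: 0.0
```

Request:
drive_tool(rows=[{"tx":0,"ty":0,"tz":0,"ax":0,"ay":0,"az":0.12,"claw":6},{"tx":0,"ty":0,"tz":0,"ax":0,"ay":0,"az":0.12,"claw":6},{"tx":0,"ty":0,"tz":0,"ax":0,"ay":0,"az":0.11,"claw":6},{"tx":0,"ty":0,"tz":0,"ax":0,"ay":0,"az":0,"claw":6},{"tx":0,"ty":0,"tz":0,"ax":0,"ay":0,"az":0,"claw":6}])

```text
time_s: 8.8
tcp_pos: [0.422, -0.2979, 0.2088]
ee_rot: [[0.504, -0.864, -0.002], [-0.864, -0.504, 0.001], [-0.002, 0.002, -1.0]]
wrist_force: [-1.6, 0.1, 0.1]
gripper_width: 0.689
gripper_force: 0.0
```

```bash
python3 - <<'E'
from h import *
s,im,d=cap("wrist"); np.savez("w3.npz",im=im,d=d,R=s["ee_rot"],t=s["tcp_pos"])
c=cam("wrist",s); print(s["time_s"],s["tcp_pos"])
delta(s,[.4241,-.2979,.22],-60.3)
for z,q in ((.006,[.4744,-.3152,.006]),(.006,[.4135,-.35,.006]),(.042,[.4241,-.2979,.042])): print(proj(c,q)*1.5)
cv2.imwrite("pics/w3.png",cv2.resize(im[...,::-1],(768,576)))
E
```

```text
8.8 [ 0.42204257 -0.29792847  0.20875645]
shift cm [ 0.1  -0.18 -1.12] turn [0.002 0.002 0.01 ]
[345.24509138 206.31216737]
[423.25033731 207.01741918]
[383.72135176 258.85090092]
```

View pics/w3.png

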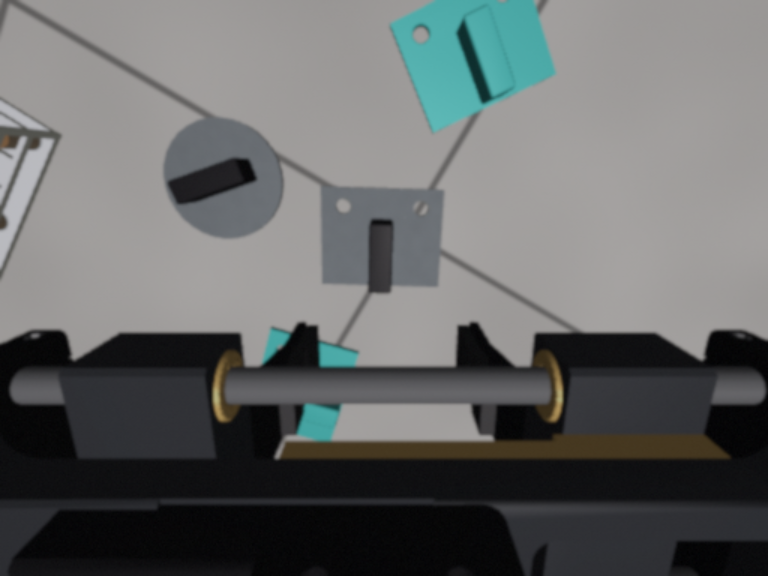

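The wrist view shows the carrier at (382,237), with holes at (343,206) and (421,208) and the rib at (381,255). The blank is clear at (225,178). I'll refine the pose from the plate mask.

```bash
cat >> h.py <<'E'
def blobs(im,c,z,u0,u1,v0,v1,plate,amin=15,amax=200):
    """holes = non-plate specks within a hull of the plate mask"""
    sub=im[v0:v1,u0:u1]; m=plate(sub.astype(int)).astype(np.uint8)
    k,l,st,_=cv2.connectedComponentsWithStats(m); m=(l==1+np.argmax(st[1:,4])).astype(np.uint8)
    hull=cv2.convexHull(np.argwhere(m)[:,::-1].astype(np.int32)); H=np.zeros_like(m); cv2.fillConvexPoly(H,hull,1)
    hol=cv2.erode(H,np.ones((5,5)))&(1-m)
    k,l,st,ce=cv2.connectedComponentsWithStats(hol)
    w=np.array([ray(c,q+[u0,v0],z)[:2] for q in hull[:,0]]).astype(np.float32)
    return cv2.minAreaRect(w),[(ce[i]+[u0,v0],st[i,4],ray(c,ce[i]+[u0,v0],z)) for i in range(1,k) if amin<=st[i,4]<=amax]
E
python3 - <<'E'
from h import *
a=np.load("w3.npz"); im=a["im"]; s=dict(ee_rot=a["R"],tcp_pos=a["t"]); c=cam("wrist",s)
print(im[150,225],im[130,300],im[137,229],im[165,254])
pl=lambda s:(s.sum(2)<390)
r,bl=blobs(im,c,.006,205,305,115,200,pl); print(r); [print(x) for x in bl]
# rib top via depth
P=cloud(c,a["d"]); S=P[115:200,205:305]; m=(S[...,2]>.03)&(S[...,2]<.06); q=S[m]; print(cv2.minAreaRect(q[:,:2].astype(np.float32)),np.percentile(q[:,2],[50,95]))
h=sorted(bl,key=lambda x:x[0][0]); 
if len(h)==2:
    h1,h2=h[0][2],h[1][2]; v=(h1-h2)[:2]; y=-v/np.linalg.norm(v); M=(h1+h2)[:2]/2; x=np.array([y[1],-y[0]])
    print("d",np.linalg.norm(v),"ang",np.degrees(np.arctan2(-x[1],-x[0])),"grip",M+.04*x)
    delta(s,[*(M+.04*x),.011],np.degrees(np.arctan2(-x[1],-x[0])))
E
```

```text
[107 111 117] [164 161 159] [161 158 157] [60 58 61]
((0.43079906702041626, -0.311777263879776), (0.12695932388305664, 0.12074828892946243), 35.60468673706055)
(array([211.61688312, 138.55194805]), np.int32(154), array([ 0.49537003, -0.30140973,  0.006     ]))
(array([292.76190476, 123.52380952]), np.int32(21), array([ 0.41131777, -0.37329591,  0.006     ]))
(array([228.54411765, 136.79411765]), np.int32(68), array([ 0.47676036, -0.31497333,  0.006     ]))
(array([296.60571429, 154.43428571]), np.int32(175), array([ 0.38470069, -0.34104468,  0.006     ]))
(array([282.44444444, 139.66666667]), np.int32(18), array([ 0.41201605, -0.34830897,  0.006     ]))
(array([295.02816901, 176.47887324]), np.int32(71), array([ 0.36990325, -0.31371295,  0.006     ]))
(array([236.23333333, 191.55555556]), np.int32(90), array([ 0.43049279, -0.25283346,  0.006     ]))
(array([266.8372093, 191.1627907]), np.int32(43), array([ 0.39309232, -0.27530994,  0.006     ]))
((0.4268130362033844, -0.29759302735328674), (0.019928814843297005, 0.0592631995677948), 29.53601837158203) [0.04286628 0.04411562]
```

Request:
drive_tool(rows=[{"tx":0.22,"ty":-0.43,"tz":1.5,"ax":0,"ay":0,"az":0.013,"claw":5},{"tx":0,"ty":0,"tz":3.2,"ax":0,"ay":0,"az":0,"claw":5},{"tx":0,"ty":0,"tz":3.2,"ax":0,"ay":0,"az":0,"claw":5},{"tx":0,"ty":0,"tz":3.2,"ax":0,"ay":0,"az":0,"claw":5},{"tx":0,"ty":0,"tz":3.2,"ax":0,"ay":0,"az":0,"claw":5},{"tx":0,"ty":0,"tz":2.5,"ax":0,"ay":0,"az":0,"claw":5},{"tx":0,"ty":0,"tz":1.4,"ax":0,"ay":0,"az":0,"claw":5},{"tx":0,"ty":0,"tz":0.6,"ax":0,"ay":0,"az":0,"claw":4.5},{"tx":0,"ty":0,"tz":0,"ax":0,"ay":0,"az":0,"claw":4},{"tx":0,"ty":0,"tz":0,"ax":0,"ay":0,"az":0,"claw":4}])

```text
time_s: 9.68
tcp_pos: [0.428, -0.2982, 0.0222]
ee_rot: [[0.491, -0.871, 0.0], [-0.871, -0.491, -0.0], [0.001, -0.0, -1.0]]
wrist_force: [0.2, 0.3, 1.0]
gripper_width: 0.482
gripper_force: 0.0
```

```bash
python3 - <<'E'
from h import *
s=sense(); print(s["tcp_pos"],s["wrist_force"],s["gripper_width"]); delta(s,[.4268,-.2976,.011],-60.5)
E
```

```text
[ 0.42800554 -0.29820215  0.02221222] [0.23247727 0.30664189 1.00298586] 0.4815809533822749
shift cm [-0.11  0.08  1.12] turn [-0.    -0.001 -0.002]
```

Request:
drive_tool(rows=[{"tx":-0.1,"ty":0.1,"tz":0.8,"ax":0,"ay":0,"az":0,"claw":4},{"tx":0,"ty":0,"tz":0.2,"ax":0,"ay":0,"az":0,"claw":3},{"tx":0,"ty":0,"tz":0,"ax":0,"ay":0,"az":0,"claw":1.5},{"tx":0,"ty":0,"tz":0,"ax":0,"ay":0,"az":0,"claw":1.5},{"tx":0,"ty":0,"tz":0,"ax":0,"ay":0,"az":0,"claw":1.5},{"tx":0,"ty":0,"tz":0,"ax":0,"ay":0,"az":0,"claw":1.5},{"tx":0,"ty":0,"tz":0,"ax":0,"ay":0,"az":0,"claw":1.5},{"tx":0,"ty":0,"tz":0,"ax":0,"ay":0,"az":0,"claw":1.5},{"tx":0,"ty":0,"tz":0,"ax":0,"ay":0,"az":0,"claw":1.5}])

```text
time_s: 10.43
tcp_pos: [0.4268, -0.2977, 0.0123]
ee_rot: [[0.49, -0.872, 0.001], [-0.872, -0.49, -0.0], [0.001, -0.001, -1.0]]
wrist_force: [0.3, 0.4, 3.0]
gripper_width: 0.228
gripper_force: 30.0
```

```bash
python3 - <<'E'
from h import *
s=sense(); print(s["tcp_pos"],s["wrist_force"],s["gripper_width"],s["gripper_force"])
# target: pins centre n=.1201+?, grip 40mm towards hinge
g=(.1205-.04)*n+.5635*b; g[2]=.20; print(g); delta(s,g,-67.94)
E
```

```text
[ 0.42677474 -0.29770935  0.01226645] [0.25134874 0.3892794  3.0464369 ] 0.22839041028692916 29.999184105545282
[0.55260835 0.13708345 0.2       ]
shift cm [-31.71 -32.3  -18.78] turn [-0.001 -0.001  0.127]
```

Request:
drive_tool(rows=[{"tx":0,"ty":0,"tz":-1,"ax":0,"ay":0,"az":0,"claw":1.5},{"tx":0,"ty":0,"tz":-2.5,"ax":0,"ay":0,"az":0,"claw":1.5},{"tx":0,"ty":0,"tz":-3.5,"ax":0,"ay":0,"az":0,"claw":1.5},{"tx":0,"ty":0,"tz":-3.5,"ax":0,"ay":0,"az":0,"claw":1.5},{"tx":0,"ty":0,"tz":-3.5,"ax":0,"ay":0,"az":0,"claw":1.5},{"tx":0,"ty":0,"tz":-3.5,"ax":0,"ay":0,"az":0,"claw":1.5},{"tx":0,"ty":0,"tz":-3.5,"ax":0,"ay":0,"az":0,"claw":1.5},{"tx":0,"ty":0,"tz":-3.5,"ax":0,"ay":0,"az":0,"claw":1.5},{"tx":-1.5,"ty":-1.3,"tz":-1,"ax":0,"ay":0,"az":0.06,"claw":1.5},{"tx":-2,"ty":-1.8,"tz":0,"ax":0,"ay":0,"az":0.067,"claw":1.5}])

```text
time_s: 11.27
tcp_pos: [0.438, -0.2533, 0.2707]
ee_rot: [[0.37, -0.929, 0.006], [-0.929, -0.37, -0.002], [0.004, -0.005, -1.0]]
wrist_force: [-0.6, 1.4, -3.6]
gripper_width: 0.228
gripper_force: 30.0
```

```bash
python3 - <<'E'
from h import *
s=sense(); print(s["tcp_pos"],s["wrist_force"],s["gripper_width"],s["gripper_force"])
g=.002*n+.5635*b; g[2]=.26; delta(s,g,-67.94)
E
```

```text
[ 0.4379653  -0.25334703  0.2707395 ] [-0.62289448  1.36463169 -3.57301483] 0.2279030812450818 29.99374581500888
shift cm [-39.89 -25.03   1.03] turn [-0.005 -0.004 -0.006]
```

Request:
drive_tool(rows=[{"tx":-2.8,"ty":-1.75,"tz":0,"ax":0,"ay":0,"az":0,"claw":1.5},{"tx":-3.1,"ty":-1.95,"tz":0,"ax":0,"ay":0,"az":0,"claw":1.5},{"tx":-3.1,"ty":-1.95,"tz":0,"ax":0,"ay":0,"az":0,"claw":1.5},{"tx":-3.1,"ty":-1.95,"tz":0,"ax":0,"ay":0,"az":0,"claw":1.5},{"tx":-3.1,"ty":-1.95,"tz":0,"ax":0,"ay":0,"az":0,"claw":1.5},{"tx":-3.1,"ty":-1.95,"tz":0,"ax":0,"ay":0,"az":0,"claw":1.5},{"tx":-3.1,"ty":-1.95,"tz":0,"ax":0,"ay":0,"az":0,"claw":1.5},{"tx":-3.1,"ty":-1.95,"tz":0,"ax":0,"ay":0,"az":0,"claw":1.5},{"tx":-3.1,"ty":-1.95,"tz":0,"ax":0,"ay":0,"az":0,"claw":1.5},{"tx":-3.1,"ty":-1.95,"tz":0,"ax":0,"ay":0,"az":0,"claw":1.5}])

```text
time_s: 12.1
tcp_pos: [0.4999, 0.106, 0.2665]
ee_rot: [[0.375, -0.927, -0.002], [-0.927, -0.375, -0.0], [-0.0, 0.002, -1.0]]
wrist_force: [1.2, -0.0, -2.4]
gripper_width: 0.225
gripper_force: 30.0
```

Request:
drive_tool(rows=[{"tx":-3.1,"ty":-1.95,"tz":0,"ax":0,"ay":0,"az":0,"claw":1.5},{"tx":-2,"ty":-1.3,"tz":0,"ax":0,"ay":0,"az":0,"claw":1.5},{"tx":-0.5,"ty":-0.3,"tz":0,"ax":0,"ay":0,"az":0,"claw":1.5},{"tx":0,"ty":0,"tz":0,"ax":0,"ay":0,"az":0,"claw":1.5},{"tx":0,"ty":0,"tz":0,"ax":0,"ay":0,"az":0,"claw":1.5},{"tx":0,"ty":0,"tz":0,"ax":0,"ay":0,"az":0,"claw":1.5}])

```text
time_s: 12.6
tcp_pos: [0.5124, 0.1686, 0.2666]
ee_rot: [[0.374, -0.927, -0.001], [-0.927, -0.374, -0.001], [0.0, 0.001, -1.0]]
wrist_force: [-0.6, -0.7, -2.5]
gripper_width: 0.224
gripper_force: 30.0
```

```bash
python3 - <<'E'
from h import *
s,im,d=cap("wrist"); np.savez("w4.npz",im=im,d=d,R=s["ee_rot"],t=s["tcp_pos"])
c=cam("wrist",s); print(s["time_s"],s["tcp_pos"],s["wrist_force"])
g=.002*n+.5635*b; g[2]=.26; delta(s,g,-67.94)
for k in (1,-1):
    e=(.1201)*n+(.5635-k*.035)*b; e[2]=.08; print("tip",k,proj(c,e)*1.5); e[2]=.056; print("root",proj(c,e)*1.5)
cv2.imwrite("pics/w4.png",cv2.resize(im[...,::-1],(768,576)))
E
```

```text
12.6 [0.51240188 0.16857371 0.26664693] [-0.63081343 -0.73904644 -2.47736622]
shift cm [-3.43 -2.54  0.66] turn [ 0.001 -0.    -0.001]
tip 1 [397.25136381 156.8009616 ]
root [396.55924157 157.57583712]
tip -1 [313.10249211 156.88309991]
root [317.85068506 157.65282362]
```

View pics/w4.png

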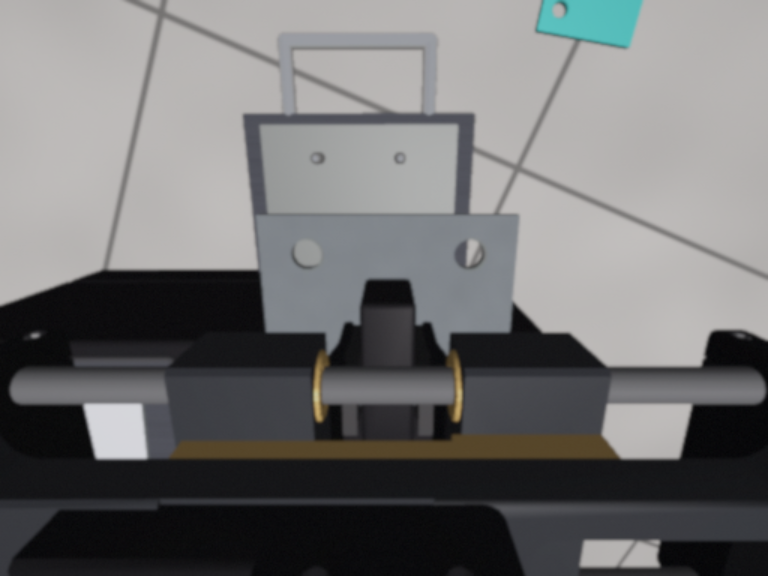

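The wrist view shows the pins at (317,158) and (400,158), and the held plate's holes at (307,253) and (469,253), plate level. I'll measure both in this one image.

```bash
cat > meas.py <<'E'
from h import *
import sys
def cen(im,u,v,r,pred):
    u,v=int(round(u)),int(round(v)); s=im[v-r:v+r+1,u-r:u+r+1].astype(float).mean(2); m=pred(s).astype(np.uint8)
    k,l,st,ce=cv2.connectedComponentsWithStats(m); j=1+np.argmax(st[1:,4]); return ce[j]+[u-r,v-r],st[j]
a=np.load("w4.npz"); im=a["im"]; s=dict(ee_rot=a["R"],tcp_pos=a["t"]); c=cam("wrist",s); R=a["R"];t=a["t"]
tl=lambda X:(R.T@(X-t)*1000).round(1)
g=im.mean(2).astype(int)
print(g[99:112,204:220]); print(g[99:112,259:275]); 
for u,v in ((204.7,169),(312.7,169)): print(g[v-9:v+10:1,int(u)-10:int(u)+11])
E
python3 meas.py
```

```text
[[158 158 158 158 159 159 159 159 160 160 160 161 161 161 161 161]
 [158 159 158 158 157 155 155 154 155 155 157 159 161 161 161 162]
 [158 158 158 156 149 141 137 134 134 136 142 151 158 161 162 161]
 [158 157 156 149 136 126 122 117 113 112 118 135 151 159 162 162]
 [158 157 151 139 130 134 135 127 116 106 101 114 139 156 161 162]
 [158 156 146 132 135 148 150 143 129 112  98 101 127 151 160 162]
 [158 156 145 133 140 153 156 151 135 116 100  98 123 149 160 162]
 [158 156 147 133 136 149 154 148 131 112  98 101 128 152 161 162]
 [157 157 152 139 130 134 138 132 119 106  98 111 138 156 161 162]
 [158 157 156 149 135 125 121 117 112 109 114 131 149 159 162 162]
 [158 159 158 156 150 142 135 131 132 136 141 151 158 161 161 162]
 [158 158 158 158 157 155 153 150 152 155 157 159 161 161 162 162]
 [158 158 158 158 159 159 159 158 159 160 160 160 161 161 161 162]]
[[170 170 170 170 171 171 171 171 171 171 171 171 172 172 172 172]
 [171 170 170 171 170 168 166 166 166 168 170 172 172 172 172 172]
 [170 170 171 169 164 155 148 145 147 154 163 170 172 172 172 172]
 [170 170 170 166 153 134 1
[... 3327 characters left out ...]
9  86  85  85  86  89 115 155 179 182 171 150 130 128 143 149
  130  95  98]
 [123 106  90  86  85  85  85  89 114 155 178 178 162 139 126 134 147 142
  108  86 105]
 [127 113  93  85  85  85  86  90 113 154 176 172 151 131 126 137 141 123
   90  94 117]
 [132 120 102  89  86  85  85  89 114 153 172 163 140 125 125 131 122  96
   88 109 126]
 [134 128 115  97  86  84  84  90 116 153 166 152 128 118 115 110  97  89
  104 122 130]
 [134 133 125 110  92  83  82  89 116 145 153 134 111 100  93  85  88 104
  120 129 132]
 [135 134 132 123 109  94  84  85 101 122 124 105  88  82  81  88 104 121
  129 132 133]
 [134 134 134 131 125 116 104  95  94  98  95  88  87  93 100 112 122 129
  132 134 134]]
```

```bash
cat >> meas.py <<'E'
print("-----")
out=[]
for u,v in ((204.7,168),(312.7,168)):
    w=16;u0,v0=int(u)-w,int(v)-w
    S=g[v0:v0+2*w+1,u0:u0+2*w+1]; m=(abs(S-133)>11).astype(np.uint8); m=cv2.morphologyEx(m,cv2.MORPH_CLOSE,np.ones((5,5)))
    k,l,st,ce=cv2.connectedComponentsWithStats(m); j=l[w,w]; cn,_=cv2.findContours((l==j).astype(np.uint8),0,1); e=cv2.fitEllipse(cv2.convexHull(max(cn,key=len)))
    print(st[j],e); p=np.array(e[0])+[u0,v0]; X=ray(c,p,t[2]-.0063); out.append(X); print(p,tl(X))
print("hole sep",np.linalg.norm(out[0]-out[1]))
H=(out[0]+out[1])/2
pins=[ray(c,p,.080) for p in ((209.9,105.),(266.6,105.))]; 
print("pin sep",np.linalg.norm(pins[0]-pins[1]),[(p@n,p@b) for p in pins],[tl(p) for p in pins])
M=(pins[0]+pins[1])/2
print("holes mid tool",tl(H),"pins mid tool",tl(M),"shift mm",tl(M)-tl(H))
dh=R.T@(out[1]-out[0]);dp=R.T@(pins[1]-pins[0]); print("az",np.arctan2(dp[1],dp[0])-np.arctan2(dh[1],dh[0]))
E
python3 meas.py | sed -n '/-----/,$p'
```

```text
-----
[  6   8  20  20 316] ((15.475744247436523, 17.42723846435547), (19.614492416381836, 20.038164138793945), 135.4785919189453)
[203.47574425 169.42723846] [ 38.9 -34.4   6.3]
[  6   7  22  21 348] ((16.6260929107666, 17.212268829345703), (20.077451705932617, 21.6028995513916), 56.93724822998047)
[312.62609291 169.21226883] [39.1 36.   6.4]
hole sep 0.07045284012187193
pin sep 0.07079613818674065 [(np.float64(0.11966565979981472), np.float64(0.597357367366907)), (np.float64(0.11959948903740245), np.float64(0.526544289110513))] [array([ 83.3, -59.4, 186.6]), array([ 83.3,  11.4, 186.7])]
holes mid tool [39.   0.8  6.3] pins mid tool [ 83.3 -24.  186.6] shift mm [ 44.3 -24.8 180.3]
az 0.0016890887296094892
```

Request:
drive_tool(rows=[{"tx":1.5,"ty":-0.8,"tz":0,"ax":0,"ay":0,"az":0,"claw":1.5},{"tx":2,"ty":-1.2,"tz":0,"ax":0,"ay":0,"az":0,"claw":1.5},{"tx":0.93,"ty":-0.48,"tz":1,"ax":0,"ay":0,"az":0,"claw":1.5},{"tx":0,"ty":0,"tz":3,"ax":0,"ay":0,"az":0,"claw":1.5},{"tx":0,"ty":0,"tz":3,"ax":0,"ay":0,"az":0,"claw":1.5},{"tx":0,"ty":0,"tz":3,"ax":0,"ay":0,"az":0,"claw":1.5},{"tx":0,"ty":0,"tz":3,"ax":0,"ay":0,"az":0,"claw":1.5},{"tx":0,"ty":0,"tz":2,"ax":0,"ay":0,"az":0,"claw":1.5},{"tx":0,"ty":0,"tz":1.3,"ax":0,"ay":0,"az":0,"claw":1.5},{"tx":0,"ty":0,"tz":0,"ax":0,"ay":0,"az":0,"claw":1.5}])

```text
time_s: 13.48
tcp_pos: [0.5498, 0.136, 0.1]
ee_rot: [[0.373, -0.928, -0.008], [-0.928, -0.373, -0.003], [0.0, 0.009, -1.0]]
wrist_force: [-0.0, -0.8, -2.7]
gripper_width: 0.226
gripper_force: 30.0
```

Request:
drive_tool(rows=[{"tx":0,"ty":0,"tz":0,"ax":0,"ay":0,"az":0,"claw":1.5},{"tx":0,"ty":0,"tz":0,"ax":0,"ay":0,"az":0,"claw":1.5},{"tx":0,"ty":0,"tz":0,"ax":0,"ay":0,"az":0,"claw":1.5}])

```text
time_s: 13.73
tcp_pos: [0.5536, 0.1383, 0.1054]
ee_rot: [[0.375, -0.927, 0.003], [-0.927, -0.375, 0.001], [-0.0, -0.003, -1.0]]
wrist_force: [-0.3, 0.4, -3.1]
gripper_width: 0.23
gripper_force: 30.0
```

```bash
python3 - <<'E'
from h import *
s,im,d=cap("wrist"); np.savez("w5.npz",im=im,d=d,R=s["ee_rot"],t=s["tcp_pos"])
c=cam("wrist",s); p=s["tcp_pos"]; print(s["time_s"],p,p@n,p@b,s["wrist_force"])
M=.1197*n+.562*b; R=s["ee_rot"]; M[2]=.08
print("pins mid in tool mm",(R.T@(M-p)*1000).round(1), "holes mid [39.0,0.8]")
delta(s,p,-67.94)
cv2.imwrite("pics/w5.png",cv2.resize(im[140:200,190:330,::-1],None,fx=5.5,fy=5.5,interpolation=cv2.INTER_CUBIC))
E
```

```text
13.7333 [0.55362776 0.13833508 0.10537657] 0.07976132909268391 0.5651854243107132 [-0.31344504  0.372991   -3.130342  ]
pins mid in tool mm [40.   3.  25.4] holes mid [39.0,0.8]
shift cm [0. 0. 0.] turn [-0.003  0.    -0.   ]
```

View pics/w5.png

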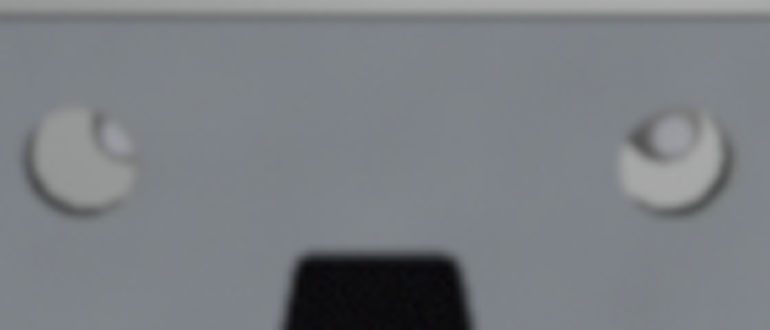

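Through the holes (crop), the left pin tip shows at (117,137) and the right at (673,133). The hole centres are near (80,158) and (675,158). I'll let the arm settle and measure the residual.

Request:
drive_tool(rows=[{"tx":0,"ty":0,"tz":0,"ax":0,"ay":0,"az":0,"claw":1.5},{"tx":0,"ty":0,"tz":0,"ax":0,"ay":0,"az":0,"claw":1.5},{"tx":0,"ty":0,"tz":0,"ax":0,"ay":0,"az":0,"claw":1.5}])

```text
time_s: 14.03
tcp_pos: [0.5529, 0.1383, 0.1043]
ee_rot: [[0.376, -0.927, 0.001], [-0.927, -0.376, 0.001], [-0.0, -0.001, -1.0]]
wrist_force: [0.5, 0.2, -2.9]
gripper_width: 0.227
gripper_force: 30.0
```

```bash
cat > fit.py <<'E'
from h import *
s,im,d=cap("wrist"); c=cam("wrist",s); R=s["ee_rot"];t=s["tcp_pos"]; print(s["time_s"],t,t@n,t@b,s["wrist_force"])
tl=lambda X:(R.T@(X-t)*1000)
H=[];T=[]
for p in ([38.9,-34.4,6.3],[39.1,36.,6.4]):
    X=R@(np.array(p)/1000)+t; u,v=proj(c,X).round().astype(int)
    w=13; S=im[v-w:v+w+1,u-w:u+w+1].astype(int); bl=S[...,2]-S[...,0]; gg=S.mean(2)
    print("pred hole px",u,v)
    m=(abs(gg-np.median(gg[[0,1,2,-1,-2,-3]]))>11).astype(np.uint8); m=cv2.morphologyEx(m,cv2.MORPH_CLOSE,np.ones((5,5)))
    k,l,st,ce=cv2.connectedComponentsWithStats(m); j=1+np.argmax(st[1:,4]); cn,_=cv2.findContours((l==j).astype(np.uint8),0,1); e=cv2.fitEllipse(cv2.convexHull(max(cn,key=len)))
    h=np.array(e[0])+[u-w,v-w]; H.append(ray(c,h,t[2]-.0063))
    yy,xx=np.indices(gg.shape); ins=(xx-e[0][0])**2+(yy-e[0][1])**2<8.5**2
    b2=cv2.GaussianBlur(bl.astype(np.float32),(0,0),.8); tip=ins&(b2>np.max(b2[ins])-5)&(gg>110)
    k,l,st,ce=cv2.connectedComponentsWithStats(tip.astype(np.uint8)); j=1+np.argmax(st[1:,4])
    q=ce[j]+[u-w,v-w]; T.append(ray(c,q,.080)); print("hole",h.round(1),np.round(e[1],1),"tip",q.round(1),st[j,4],"bmax",b2[ins].max(),"off mm",(tl(T[-1])-tl(H[-1])).round(1))
print("sep",np.linalg.norm(H[0]-H[1]),np.linalg.norm(T[0]-T[1]))
cv2.imwrite("pics/"+str(round(s["time_s"],2))+".png",cv2.resize(im[140:200,190:330,::-1],None,fx=5.5,fy=5.5,interpolation=cv2.INTER_CUBIC))
E
python3 fit.py
```

```text
14.0333 [0.55285754 0.13833931 0.10434392] 0.07946803336644118 0.5644730162430553 [ 0.53797877  0.20312568 -2.90885171]
pred hole px 204 169
hole [203.8 169.5] [19.6 20.7] tip [208.8 165.4] 24 bmax 7.8446407 off mm [-0.8  0.  18. ]
pred hole px 313 169
hole [311.8 169.9] [18.8 23.8] tip [311.1 164.4] 39 bmax 8.142193 off mm [ 0.1  2.9 18. ]
sep 0.06977701118286649 0.07267897004580644
```

Request:
drive_tool(rows=[{"tx":0.02,"ty":0.24,"tz":0.4,"ax":0,"ay":0,"az":0,"claw":1.5},{"tx":0,"ty":0,"tz":0.5,"ax":0,"ay":0,"az":0,"claw":1.5},{"tx":0,"ty":0,"tz":0,"ax":0,"ay":0,"az":0,"claw":1.5},{"tx":0,"ty":0,"tz":0,"ax":0,"ay":0,"az":0,"claw":1.5},{"tx":0,"ty":0,"tz":0,"ax":0,"ay":0,"az":0,"claw":1.5},{"tx":0,"ty":0,"tz":0,"ax":0,"ay":0,"az":0,"claw":1.5},{"tx":0,"ty":0,"tz":0,"ax":0,"ay":0,"az":0,"claw":1.5},{"tx":0,"ty":0,"tz":0,"ax":0,"ay":0,"az":0,"claw":1.5}])

```text
time_s: 14.75
tcp_pos: [0.5507, 0.1372, 0.0949]
ee_rot: [[0.376, -0.927, 0.0], [-0.927, -0.376, 0.0], [-0.0, -0.0, -1.0]]
wrist_force: [-0.5, -0.6, -2.6]
gripper_width: 0.222
gripper_force: 30.0
```

```bash
python3 fit.py; cp pics/1[45].*.png /tmp; ls -t pics|head -1; cp pics/$(ls -t pics|head -1) pics/cur.png
```

```text
14.75 [0.55066812 0.13716389 0.09494891] 0.07973508845541083 0.5620018151642997 [-0.48284532 -0.63862492 -2.62832081]
pred hole px 204 169
hole [203.7 169.3] [19.8 20.7] tip [203.8 167.4] 47 bmax 8.249047 off mm [-0.5 -1.7  8.6]
pred hole px 313 169
hole [312.2 169.4] [19.7 22.8] tip [310.  167.3] 45 bmax 8.4487 off mm [-0.4  0.2  8.6]
sep 0.07002383608816976 0.07190446213698323
14.75.png
```

View pics/cur.png

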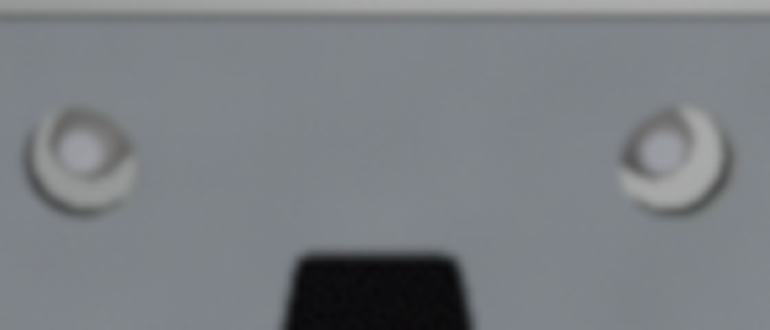

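The pin tips are inside both holes (crop (80,150) and (661,150)). The mean offset is about -0.7 mm in tool y, so I'll correct that and start down.

Request:
drive_tool(rows=[{"tx":0.03,"ty":-0.075,"tz":0,"ax":0,"ay":0,"az":0,"claw":1.5},{"tx":0,"ty":0,"tz":0.2,"ax":0,"ay":0,"az":0,"claw":1.5},{"tx":0,"ty":0,"tz":0.2,"ax":0,"ay":0,"az":0,"claw":1.5},{"tx":0,"ty":0,"tz":0.2,"ax":0,"ay":0,"az":0,"claw":1.5},{"tx":0,"ty":0,"tz":0.2,"ax":0,"ay":0,"az":0,"claw":1.5},{"tx":0,"ty":0,"tz":0,"ax":0,"ay":0,"az":0,"claw":1.5},{"tx":0,"ty":0,"tz":0,"ax":0,"ay":0,"az":0,"claw":1.5}])

```text
time_s: 15.38
tcp_pos: [0.5512, 0.137, 0.0866]
ee_rot: [[0.376, -0.927, -0.0], [-0.927, -0.376, -0.0], [0.0, 0.001, -1.0]]
wrist_force: [-0.6, -0.1, -3.4]
gripper_width: 0.227
gripper_force: 30.0
```

```bash
python3 fit.py
```

```text
15.3833 [0.55123632 0.13701118 0.08656583] 0.08009011912269104 0.5624711746956002 [-0.60002022 -0.14532871 -3.43140991]
pred hole px 204 169
hole [203.8 169.2] [20.2 20.9] tip [202.1 170.7] 55 bmax 8.269289 off mm [-1.  -1.2  0.3]
pred hole px 313 169
hole [312.6 169.3] [20.4 21.4] tip [313.3 170.6] 53 bmax 8.312339 off mm [-0.9  0.5  0.3]
sep 0.07024289184282104 0.07201448543701026
```

Request:
drive_tool(rows=[{"tx":-0.01,"ty":-0.03,"tz":0.2,"ax":0,"ay":0,"az":0,"claw":1.5},{"tx":0,"ty":0,"tz":0.25,"ax":0,"ay":0,"az":0,"claw":1.5},{"tx":0,"ty":0,"tz":0.25,"ax":0,"ay":0,"az":0,"claw":1.5},{"tx":0,"ty":0,"tz":0,"ax":0,"ay":0,"az":0,"claw":1.5},{"tx":0,"ty":0,"tz":0,"ax":0,"ay":0,"az":0,"claw":1.5}])

```text
time_s: 15.85
tcp_pos: [0.5514, 0.1372, 0.0795]
ee_rot: [[0.376, -0.927, -0.001], [-0.927, -0.376, -0.0], [0.0, 0.001, -1.0]]
wrist_force: [0.2, 0.5, -2.3]
gripper_width: 0.227
gripper_force: 30.0
```

Request:
drive_tool(rows=[{"tx":0,"ty":0,"tz":0.25,"ax":0,"ay":0,"az":0,"claw":1.5},{"tx":0,"ty":0,"tz":0.25,"ax":0,"ay":0,"az":0,"claw":1.5},{"tx":0,"ty":0,"tz":0,"ax":0,"ay":0,"az":0,"claw":1.5},{"tx":0,"ty":0,"tz":0,"ax":0,"ay":0,"az":0,"claw":1.5}])

```text
time_s: 16.18
tcp_pos: [0.5514, 0.1372, 0.0746]
ee_rot: [[0.376, -0.927, -0.001], [-0.927, -0.376, -0.0], [0.0, 0.001, -1.0]]
wrist_force: [0.5, 0.6, -3.0]
gripper_width: 0.226
gripper_force: 30.0
```

Request:
drive_tool(rows=[{"tx":0,"ty":0,"tz":0.2,"ax":0,"ay":0,"az":0,"claw":1.5},{"tx":0,"ty":0,"tz":0.15,"ax":0,"ay":0,"az":0,"claw":1.5},{"tx":0,"ty":0,"tz":0,"ax":0,"ay":0,"az":0,"claw":1.5},{"tx":0,"ty":0,"tz":0,"ax":0,"ay":0,"az":0,"claw":1.5}])

```text
time_s: 16.52
tcp_pos: [0.5517, 0.1374, 0.0714]
ee_rot: [[0.376, -0.927, 0.0], [-0.927, -0.376, 0.0], [0.0, -0.0, -1.0]]
wrist_force: [0.3, -0.8, -2.2]
gripper_width: 0.228
gripper_force: 30.0
```

Request:
drive_tool(rows=[{"tx":0,"ty":0,"tz":0.15,"ax":0,"ay":0,"az":0,"claw":1.5},{"tx":0,"ty":0,"tz":0.1,"ax":0,"ay":0,"az":0,"claw":1.5},{"tx":0,"ty":0,"tz":0,"ax":0,"ay":0,"az":0,"claw":1.5},{"tx":0,"ty":0,"tz":0,"ax":0,"ay":0,"az":0,"claw":1.5}])

```text
time_s: 16.85
tcp_pos: [0.5518, 0.1373, 0.069]
ee_rot: [[0.376, -0.927, 0.0], [-0.927, -0.376, 0.0], [0.0, -0.0, -1.0]]
wrist_force: [-0.4, -0.4, -0.9]
gripper_width: 0.231
gripper_force: 30.0
```

Request:
drive_tool(rows=[{"tx":0,"ty":0,"tz":0.1,"ax":0,"ay":0,"az":0,"claw":1.5},{"tx":0,"ty":0,"tz":0,"ax":0,"ay":0,"az":0,"claw":1.5},{"tx":0,"ty":0,"tz":0,"ax":0,"ay":0,"az":0,"claw":1.5},{"tx":0,"ty":0,"tz":0,"ax":0,"ay":0,"az":0,"claw":1.5}])

```text
time_s: 17.18
tcp_pos: [0.5518, 0.1372, 0.0683]
ee_rot: [[0.376, -0.927, 0.001], [-0.927, -0.376, -0.0], [0.0, -0.001, -1.0]]
wrist_force: [0.3, -1.1, 3.2]
gripper_width: 0.227
gripper_force: 30.0
```

Request:
drive_tool(rows=[{"tx":0,"ty":0,"tz":0,"ax":0,"ay":0,"az":0,"claw":5},{"tx":0,"ty":0,"tz":0,"ax":0,"ay":0,"az":0,"claw":5},{"tx":0,"ty":0,"tz":0,"ax":0,"ay":0,"az":0,"claw":5},{"tx":0,"ty":0,"tz":0,"ax":0,"ay":0,"az":0,"claw":5},{"tx":0,"ty":0,"tz":0,"ax":0,"ay":0,"az":0,"claw":5},{"tx":0,"ty":0,"tz":-0.5,"ax":0,"ay":0,"az":0,"claw":5},{"tx":0,"ty":0,"tz":-2,"ax":0,"ay":0,"az":0,"claw":5},{"tx":0,"ty":0,"tz":-3.5,"ax":0,"ay":0,"az":0,"claw":5},{"tx":0,"ty":0,"tz":-3.5,"ax":0,"ay":0,"az":0,"claw":5},{"tx":-1,"ty":0,"tz":-3.5,"ax":0,"ay":0,"az":0,"claw":5}])

```text
time_s: 18.02
tcp_pos: [0.5478, 0.1456, 0.1994]
ee_rot: [[0.374, -0.927, -0.001], [-0.927, -0.374, -0.001], [0.0, 0.001, -1.0]]
wrist_force: [1.6, 0.6, -0.7]
gripper_width: 0.573
gripper_force: 0.0
```

Request:
drive_tool(rows=[{"tx":-2,"ty":0,"tz":-1,"ax":0,"ay":0,"az":0,"claw":5},{"tx":0,"ty":0,"tz":0,"ax":0,"ay":0,"az":0,"claw":5},{"tx":0,"ty":0,"tz":0,"ax":0,"ay":0,"az":0,"claw":5},{"tx":0,"ty":0,"tz":0,"ax":0,"ay":0,"az":0,"claw":5}])

```text
time_s: 18.35
tcp_pos: [0.5396, 0.1647, 0.207]
ee_rot: [[0.376, -0.927, -0.002], [-0.927, -0.376, -0.001], [-0.0, 0.002, -1.0]]
wrist_force: [-0.1, -0.6, 0.6]
gripper_width: 0.575
gripper_force: 0.0
```

```bash
python3 - <<'E'
from h import *
s,im,d=cap("wrist"); np.savez("w6.npz",im=im,d=d,R=s["ee_rot"],t=s["tcp_pos"])
c=cam("wrist",s); P=cloud(c,d); print(s["time_s"],s["tcp_pos"],s["wrist_force"])
nn=P@n-.0121; bb=P@b-.562
m=(abs(bb)<.05)&(nn>.03)&(nn<.13)&(d>.1)&(P[...,2]<.075)&(P[...,2]>.05); q=P[m]; A=np.c_[nn[m],bb[m],np.ones(m.sum())]; print("plate plane",np.linalg.lstsq(A,q[:,2],rcond=None)[0],np.percentile(q[:,2],[5,50,95]))
m=(abs(abs(bb)-.095)<.004)&(nn>.02)&(nn<.14)&(d>.1)&(P[...,2]<.075)&(P[...,2]>.045); q=P[m]; A=np.c_[nn[m],np.ones(m.sum())]; print("panel",m.sum(),np.linalg.lstsq(A,q[:,2],rcond=None)[0])
m=(abs(bb)<.07)&(abs(nn-.2)<.012)&(P[...,2]<.09)&(P[...,2]>.035); q=P[m]; print("bar",m.sum(),np.percentile(q[:,2],[50,95]),np.percentile(nn[m],[5,50,95]))
cv2.imwrite("pics/w6.png",cv2.resize(im[:270,100:420,::-1],(800,675))[:600])
E
```

```text
18.35 [0.53959952 0.16470618 0.2069565 ] [-0.09488427 -0.58266956  0.61343319]
plate plane [-8.35048113e-03  4.48611162e-06  6.31719939e-02] [0.05775465 0.06289634 0.06415043]
panel 1406 [0.00015785 0.05692397]
bar 1836 [0.05603287 0.05785568] [0.19188616 0.19880619 0.2060102 ]
```

View pics/w6.png

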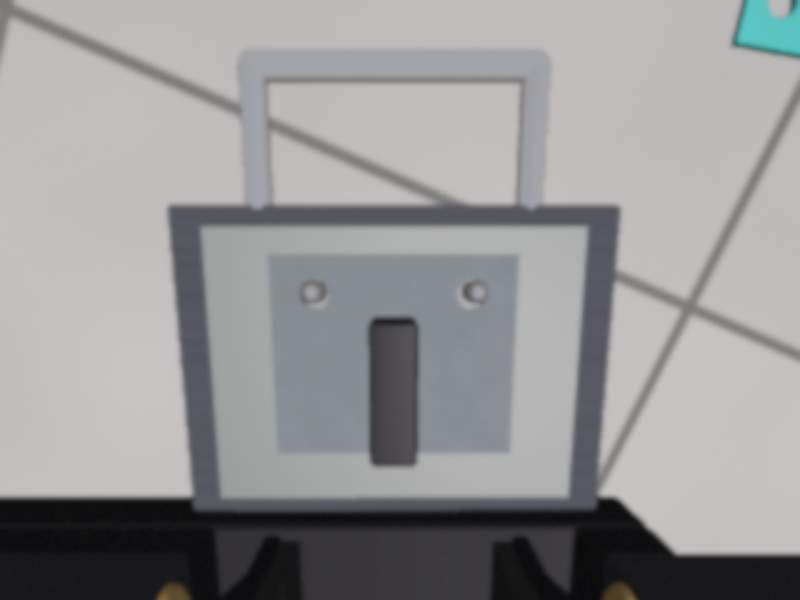

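The carrier is flat on the door with both pins through its holes ((314,292) and (475,292) in the view), and the plate sits hinge-side. The door is level and the carrier is released. Next I'll return to the bar.

Request:
drive_tool(rows=[{"tx":2.2,"ty":0,"tz":0,"ax":0,"ay":0,"az":-0.0,"claw":4},{"tx":3.5,"ty":0,"tz":0,"ax":0,"ay":0,"az":0,"claw":4},{"tx":3.5,"ty":0,"tz":0,"ax":0,"ay":0,"az":0,"claw":4},{"tx":3.5,"ty":0,"tz":0,"ax":0,"ay":0,"az":0,"claw":4},{"tx":2.5,"ty":0,"tz":0,"ax":0,"ay":0,"az":-0.1,"claw":4},{"tx":1,"ty":0,"tz":0,"ax":0,"ay":0,"az":-0.12,"claw":4},{"tx":0,"ty":0,"tz":0,"ax":0,"ay":0,"az":-0.12,"claw":4},{"tx":0,"ty":0,"tz":0,"ax":0,"ay":0,"az":-0.12,"claw":4},{"tx":0,"ty":0,"tz":0,"ax":0,"ay":0,"az":-0.12,"claw":4},{"tx":0,"ty":0,"tz":0,"ax":0,"ay":0,"az":-0.12,"claw":4}])

```text
time_s: 19.23
tcp_pos: [0.6015, 0.0142, 0.206]
ee_rot: [[0.886, -0.463, -0.004], [-0.463, -0.886, -0.001], [-0.003, 0.002, -1.0]]
wrist_force: [0.8, -0.9, -0.2]
gripper_width: 0.46
gripper_force: 0.0
```

Request:
drive_tool(rows=[{"tx":0,"ty":0,"tz":0,"ax":0,"ay":0,"az":-0.12,"claw":4},{"tx":0,"ty":0,"tz":0,"ax":0,"ay":0,"az":-0.12,"claw":4},{"tx":0,"ty":0,"tz":0,"ax":0,"ay":0,"az":-0.12,"claw":4},{"tx":0,"ty":0,"tz":0,"ax":0,"ay":0,"az":-0.12,"claw":4},{"tx":0,"ty":0,"tz":0,"ax":0,"ay":0,"az":-0.12,"claw":4},{"tx":0,"ty":0,"tz":0,"ax":0,"ay":0,"az":-0.12,"claw":4},{"tx":0,"ty":0,"tz":0,"ax":0,"ay":0,"az":-0.12,"claw":4},{"tx":0,"ty":0,"tz":0,"ax":0,"ay":0,"az":-0.12,"claw":4},{"tx":0,"ty":0,"tz":0,"ax":0,"ay":0,"az":0,"claw":4},{"tx":0,"ty":0,"tz":0,"ax":0,"ay":0,"az":0,"claw":4}])

```text
time_s: 20.07
tcp_pos: [0.6016, 0.0147, 0.2065]
ee_rot: [[0.891, 0.453, -0.002], [0.453, -0.891, -0.001], [-0.002, -0.0, -1.0]]
wrist_force: [-0.6, 0.5, 1.1]
gripper_width: 0.459
gripper_force: 0.0
```

```bash
python3 -c "
from h import *
s=sense(); print(s['tcp_pos'],s['gripper_width']); delta(s,[.6006,.0146,.032],22.06)"
```

```text
[0.60164523 0.01474681 0.20653733] 0.4590535509701266
shift cm [-0.06 -0.03 17.45] turn [-0.     0.003  0.085]
```

Request:
drive_tool(rows=[{"tx":0,"ty":0,"tz":1.5,"ax":0,"ay":0,"az":0.085,"claw":4},{"tx":-0.06,"ty":-0.05,"tz":3,"ax":0,"ay":0,"az":0,"claw":4},{"tx":0,"ty":0,"tz":3.3,"ax":0,"ay":0,"az":0,"claw":4},{"tx":0,"ty":0,"tz":3.3,"ax":0,"ay":0,"az":0,"claw":4},{"tx":0,"ty":0,"tz":3,"ax":0,"ay":0,"az":0,"claw":4},{"tx":0,"ty":0,"tz":1.5,"ax":0,"ay":0,"az":0,"claw":4},{"tx":0,"ty":0,"tz":0.8,"ax":0,"ay":0,"az":0,"claw":4},{"tx":0,"ty":0,"tz":0,"ax":0,"ay":0,"az":0,"claw":4},{"tx":0,"ty":0,"tz":0,"ax":0,"ay":0,"az":0,"claw":4}])

```text
time_s: 20.82
tcp_pos: [0.6019, 0.0155, 0.0441]
ee_rot: [[0.926, 0.379, 0.0], [0.379, -0.926, -0.0], [0.0, 0.0, -1.0]]
wrist_force: [-0.1, -0.0, 0.4]
gripper_width: 0.463
gripper_force: 0.0
```

```bash
python3 -c "
from h import *
s=sense(); print(s['tcp_pos'],s['gripper_width'],s['wrist_force']); delta(s,[.6006,.0146,.032],22.06)"
```

```text
[0.60188994 0.0155077  0.04411242] 0.46274296058140957 [-0.13508691 -0.03689144  0.37911337]
shift cm [-0.15  0.03  1.21] turn [ 0.    -0.     0.003]
```

Request:
drive_tool(rows=[{"tx":0,"ty":0,"tz":0.8,"ax":0,"ay":0,"az":0,"claw":4},{"tx":0,"ty":0,"tz":0.3,"ax":0,"ay":0,"az":0,"claw":2},{"tx":0,"ty":0,"tz":0,"ax":0,"ay":0,"az":0,"claw":0.5},{"tx":0,"ty":0,"tz":0,"ax":0,"ay":0,"az":0,"claw":0.5},{"tx":0,"ty":0,"tz":0,"ax":0,"ay":0,"az":0,"claw":0.5},{"tx":0,"ty":0,"tz":0,"ax":0,"ay":0,"az":0,"claw":0.5},{"tx":0,"ty":0,"tz":0,"ax":0,"ay":0,"az":0,"claw":0.5},{"tx":0,"ty":0,"tz":0,"ax":0,"ay":0,"az":0,"claw":0.5},{"tx":0,"ty":0,"tz":0,"ax":0,"ay":0,"az":0,"claw":0.5},{"tx":0,"ty":0,"tz":0,"ax":0,"ay":0,"az":0,"claw":0.5}])

```text
time_s: 21.65
tcp_pos: [0.6019, 0.015, 0.0333]
ee_rot: [[0.925, 0.379, 0.001], [0.379, -0.925, -0.001], [0.001, 0.001, -1.0]]
wrist_force: [2.0, -5.1, 1.9]
gripper_width: 0.127
gripper_force: 30.0
```

```bash
python3 -c "
from h import *
s=sense(); p=s['tcp_pos'];print(p,p@n,p@b,s['gripper_width'],s['gripper_force'],s['wrist_force'])
T=np.linspace(0,1.571,29); q=np.stack([.2*np.cos(T),-.2*np.sin(T)],1)*100; print(np.diff(q,axis=0).round(2).tolist())"
```

```text
[0.60189398 0.01498614 0.03330191] 0.21223942034440854 0.5635860116285459 0.1270821193818315 30.000232458114624 [ 1.97684493 -5.07650446  1.88650937]
[[-0.03, -1.12], [-0.09, -1.12], [-0.16, -1.11], [-0.22, -1.1], [-0.28, -1.09], [-0.34, -1.07], [-0.4, -1.05], [-0.46, -1.02], [-0.52, -1.0], [-0.57, -0.97], [-0.62, -0.93], [-0.67, -0.9], [-0.72, -0.86], [-0.77, -0.82], [-0.82, -0.77], [-0.86, -0.72], [-0.9, -0.67], [-0.93, -0.62], [-0.97, -0.57], [-1.0, -0.51], [-1.02, -0.46], [-1.05, -0.4], [-1.07, -0.34], [-1.09, -0.28], [-1.1, -0.22], [-1.11, -0.16], [-1.12, -0.09], [-1.12, -0.03]]
```

Request:
drive_tool(rows=[{"tx":0,"ty":0,"tz":-0.6,"ax":0,"ay":0,"az":0,"claw":0.5},{"tx":0,"ty":-0.03,"tz":-0.6,"ax":0,"ay":0,"az":0,"claw":0.5},{"tx":0,"ty":-0.09,"tz":-1.04,"ax":0,"ay":0,"az":0,"claw":0.5},{"tx":0,"ty":-0.16,"tz":-1.11,"ax":0,"ay":0,"az":0,"claw":0.5},{"tx":0,"ty":-0.22,"tz":-1.1,"ax":0,"ay":0,"az":0,"claw":0.5},{"tx":0,"ty":0,"tz":0,"ax":0,"ay":0,"az":0,"claw":0.5}])

```text
time_s: 22.15
tcp_pos: [0.6001, 0.0196, 0.0785]
ee_rot: [[0.925, 0.379, 0.002], [0.38, -0.925, -0.001], [0.001, 0.001, -1.0]]
wrist_force: [1.6, -5.5, 1.4]
gripper_width: 0.13
gripper_force: 30.0
```

Request:
drive_tool(rows=[{"tx":0,"ty":-0.28,"tz":-1.09,"ax":0,"ay":0,"az":0,"claw":0.5},{"tx":0,"ty":-0.34,"tz":-1.07,"ax":0,"ay":0,"az":0,"claw":0.5},{"tx":0,"ty":-0.4,"tz":-1.05,"ax":0,"ay":0,"az":0,"claw":0.5},{"tx":0,"ty":-0.46,"tz":-1.02,"ax":0,"ay":0,"az":0,"claw":0.5},{"tx":0,"ty":-0.52,"tz":-1.0,"ax":0,"ay":0,"az":0,"claw":0.5},{"tx":0,"ty":-0.57,"tz":-0.97,"ax":0,"ay":0,"az":0,"claw":0.5},{"tx":0,"ty":0,"tz":0,"ax":0,"ay":0,"az":0,"claw":0.5}])

```text
time_s: 22.73
tcp_pos: [0.5906, 0.0428, 0.1416]
ee_rot: [[0.925, 0.38, 0.003], [0.38, -0.925, -0.002], [0.002, 0.003, -1.0]]
wrist_force: [1.2, -8.7, 4.8]
gripper_width: 0.123
gripper_force: 30.0
```

```bash
python3 - <<'E'
from h import *
s=sense(); p=s["tcp_pos"]; print(p,p@n,p@b,s["wrist_force"],s["gripper_width"]); print("angle up from n",np.arccos((p@n-.0121)/.2),"from z",np.arcsin((p[2]-.0333)/.2))
s,im,d=cap("scene"); cv2.imwrite("pics/s2.png",cv2.resize(im[...,::-1],(800,600)))
E
```

```text
[0.59063533 0.04283254 0.14157512] 0.18219592687776504 0.5636111367356677 [ 1.22354541 -8.65382652  4.7832677 ] 0.12327668120299669
angle up from n 0.5538998654100821 from z 0.5720723367092414
```

View pics/s2.png

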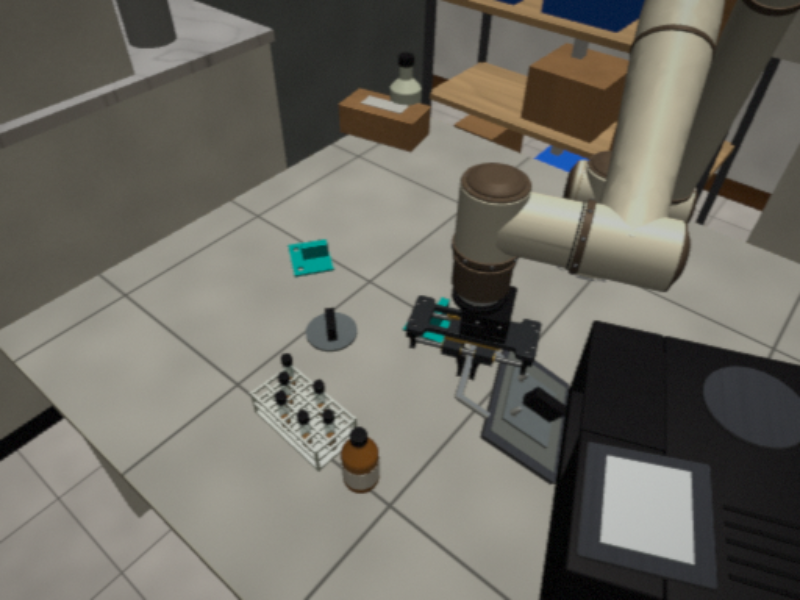

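The scene view shows the door rising in the gripper with the carrier on its pins at about (540,405), and the bystanders undisturbed. I'll continue the arc.

Request:
drive_tool(rows=[{"tx":0,"ty":-0.62,"tz":-0.93,"ax":0,"ay":0,"az":0,"claw":0.5},{"tx":0,"ty":-0.67,"tz":-0.9,"ax":0,"ay":0,"az":0,"claw":0.5},{"tx":0,"ty":-0.72,"tz":-0.86,"ax":0,"ay":0,"az":0,"claw":0.5},{"tx":0,"ty":-0.77,"tz":-0.82,"ax":0,"ay":0,"az":0,"claw":0.5},{"tx":0,"ty":-0.82,"tz":-0.77,"ax":0,"ay":0,"az":0,"claw":0.5},{"tx":0,"ty":-0.86,"tz":-0.72,"ax":0,"ay":0,"az":0,"claw":0.5},{"tx":0,"ty":0,"tz":0,"ax":0,"ay":0,"az":0,"claw":0.5}])

```text
time_s: 23.37
tcp_pos: [0.5742, 0.0835, 0.1932]
ee_rot: [[0.925, 0.381, 0.005], [0.381, -0.925, -0.004], [0.003, 0.005, -1.0]]
wrist_force: [0.1, -7.7, 10.9]
gripper_width: 0.125
gripper_force: 30.0
```

Request:
drive_tool(rows=[{"tx":0,"ty":-0.9,"tz":-0.67,"ax":0,"ay":0,"az":0,"claw":0.5},{"tx":0,"ty":-0.93,"tz":-0.62,"ax":0,"ay":0,"az":0,"claw":0.5},{"tx":0,"ty":-0.97,"tz":-0.57,"ax":0,"ay":0,"az":0,"claw":0.5},{"tx":0,"ty":-1.0,"tz":-0.51,"ax":0,"ay":0,"az":0,"claw":0.5},{"tx":0,"ty":-1.02,"tz":-0.46,"ax":0,"ay":0,"az":0,"claw":0.5},{"tx":0,"ty":0,"tz":0,"ax":0,"ay":0,"az":0,"claw":0.5}])

```text
time_s: 23.87
tcp_pos: [0.5563, 0.128, 0.2233]
ee_rot: [[0.924, 0.381, 0.007], [0.381, -0.924, -0.004], [0.005, 0.007, -1.0]]
wrist_force: [-1.8, -8.0, 17.2]
gripper_width: 0.127
gripper_force: 30.0
```

```bash
python3 - <<'E'
from h import *
s=sense(); p=s["tcp_pos"]; print(p,p@n,p@b,s["wrist_force"],s["gripper_width"]); print("angle up",np.arccos((p@n-.0121)/.2))
E
```

```text
[0.55627484 0.12803399 0.22333836] 0.09030494653727886 0.5637691444078945 [-1.7762537  -7.9681317  17.21839432] 0.12695191768704556
angle up 1.169051617269405
```

Request:
drive_tool(rows=[{"tx":0,"ty":-1.05,"tz":-0.5,"ax":0,"ay":0,"az":0,"claw":0.5},{"tx":0,"ty":-1.07,"tz":-0.44,"ax":0,"ay":0,"az":0,"claw":0.5},{"tx":0,"ty":-1.09,"tz":-0.28,"ax":0,"ay":0,"az":0,"claw":0.5},{"tx":0,"ty":-1.1,"tz":-0.22,"ax":0,"ay":0,"az":0,"claw":0.5},{"tx":0,"ty":-1.0,"tz":-0.16,"ax":0,"ay":0,"az":0,"claw":0.5},{"tx":0,"ty":0,"tz":0,"ax":0,"ay":0,"az":0,"claw":0.5}])

```text
time_s: 24.37
tcp_pos: [0.5356, 0.1794, 0.2377]
ee_rot: [[0.924, 0.381, 0.006], [0.381, -0.924, -0.0], [0.006, 0.002, -1.0]]
wrist_force: [-1.0, -2.6, 12.6]
gripper_width: 0.129
gripper_force: 30.0
```

Request:
drive_tool(rows=[{"tx":0,"ty":-0.8,"tz":-0.07,"ax":0,"ay":0,"az":0,"claw":0.5},{"tx":0,"ty":-0.6,"tz":-0.03,"ax":0,"ay":0,"az":0,"claw":0.5},{"tx":0,"ty":-0.4,"tz":0,"ax":0,"ay":0,"az":0,"claw":0.5},{"tx":0,"ty":0,"tz":0,"ax":0,"ay":0,"az":0,"claw":0.5},{"tx":0,"ty":0,"tz":0,"ax":0,"ay":0,"az":0,"claw":0.5}])

```text
time_s: 24.78
tcp_pos: [0.529, 0.1956, 0.2384]
ee_rot: [[0.925, 0.381, 0.006], [0.381, -0.925, 0.0], [0.006, 0.002, -1.0]]
wrist_force: [-0.7, -1.6, 11.3]
gripper_width: 0.128
gripper_force: 30.0
```

```bash
python3 - <<'E'
from h import *
s=sense(); p=s["tcp_pos"]; print(p,p@n,p@b,s["wrist_force"],s["wrist_force"]@n,s["gripper_width"]); print("door",(p@n-.0121)/.2)
E
```

```text
[0.52897112 0.1956457  0.23838524] 0.01737089160813729 0.5638603199813639 [-0.70426541 -1.62173857 11.32455069] 1.2387591396978457 0.1284987852852171
door 0.02635445804068645
```

Request:
drive_tool(rows=[{"tx":0,"ty":-0.3,"tz":0,"ax":0,"ay":0,"az":0,"claw":0.5},{"tx":0,"ty":-0.2,"tz":0,"ax":0,"ay":0,"az":0,"claw":0.5},{"tx":0,"ty":-0.2,"tz":0,"ax":0,"ay":0,"az":0,"claw":0.5},{"tx":0,"ty":0,"tz":0,"ax":0,"ay":0,"az":0,"claw":0.5},{"tx":0,"ty":0,"tz":0,"ax":0,"ay":0,"az":0,"claw":0.5}])

```text
time_s: 25.2
tcp_pos: [0.527, 0.2005, 0.2384]
ee_rot: [[0.925, 0.38, 0.007], [0.38, -0.925, -0.002], [0.005, 0.005, -1.0]]
wrist_force: [3.4, -6.9, 8.9]
gripper_width: 0.123
gripper_force: 30.0
```

```bash
python3 - <<'E'
from h import *
s=sense(); p=s["tcp_pos"]; print(p,p@n,p@b,s["wrist_force"],s["wrist_force"]@n,s["gripper_width"]); print("door",(p@n-.0121)/.2)
E
```

```text
[0.52699002 0.20047659 0.2383872 ] 0.012148351805593482 0.563838803966706 [ 3.36396345 -6.92804277  8.91564361] 7.6861367182890765 0.12313623848120078
door 0.00024175902796741422
```

Request:
drive_tool(rows=[{"tx":0,"ty":-0.1,"tz":0,"ax":0,"ay":0,"az":0,"claw":0.5},{"tx":0,"ty":0,"tz":0,"ax":0,"ay":0,"az":0,"claw":4},{"tx":0,"ty":0,"tz":0,"ax":0,"ay":0,"az":0,"claw":4},{"tx":0,"ty":0,"tz":0,"ax":0,"ay":0,"az":0,"claw":4},{"tx":0,"ty":0,"tz":0,"ax":0,"ay":0,"az":0,"claw":4},{"tx":0,"ty":0,"tz":0,"ax":0,"ay":0,"az":0,"claw":4},{"tx":0,"ty":0,"tz":-1.5,"ax":0,"ay":0,"az":0,"claw":4},{"tx":0,"ty":0,"tz":-3,"ax":0,"ay":0,"az":0,"claw":4},{"tx":0,"ty":0,"tz":-3.5,"ax":0,"ay":0,"az":0,"claw":4},{"tx":0,"ty":0,"tz":-3.5,"ax":0,"ay":0,"az":0,"claw":4}])

```text
time_s: 26.03
tcp_pos: [0.5238, 0.2033, 0.3501]
ee_rot: [[0.925, 0.38, -0.002], [0.38, -0.925, -0.001], [-0.002, 0.0, -1.0]]
wrist_force: [0.9, 0.1, 0.5]
gripper_width: 0.459
gripper_force: 0.0
```

Request:
drive_tool(rows=[{"tx":0,"ty":-3,"tz":-2.5,"ax":0,"ay":0,"az":0,"claw":4},{"tx":0,"ty":-3,"tz":0,"ax":0,"ay":0,"az":0,"claw":4},{"tx":0,"ty":-2,"tz":0,"ax":0,"ay":0,"az":0,"claw":4},{"tx":0,"ty":0,"tz":0,"ax":0,"ay":0,"az":0,"claw":4},{"tx":0,"ty":0,"tz":0,"ax":0,"ay":0,"az":0,"claw":4}])

```text
time_s: 26.45
tcp_pos: [0.4934, 0.2781, 0.374]
ee_rot: [[0.924, 0.382, -0.001], [0.382, -0.924, -0.001], [-0.001, 0.0, -1.0]]
wrist_force: [-0.7, -0.1, 0.2]
gripper_width: 0.458
gripper_force: 0.0
```

```bash
python3 - <<'E'
from h import *
s,im,d=cap("wrist"); c=cam("wrist",s); P=cloud(c,d); print(s["time_s"],s["tcp_pos"],s["wrist_force"])
m=(P[...,2]>0.235)&(P[...,2]<0.27)&(d>.1); q=P[m]; q=q[(abs(q@b-.562)<.07)&(abs(q@n-.02)<.05)]; print("bar n",len(q),np.percentile(q@n,[5,50,95]) if len(q) else 0)
s,im,d=cap("top"); c=cam("top"); P=cloud(c,d); a=np.load("a.npz")
m=(P[...,2]>0.235)&(P[...,2]<0.262)&(d>.1); q=P[m]; q=q[(abs(q@b-.562)<.07)&(abs(q@n-.02)<.05)]; print("top bar n",len(q),np.percentile(q@n,[5,50,95]) if len(q) else 0)
# bystanders: unchanged pixels, top view
D=np.abs(im.astype(int)-a["top"].astype(int)).max(2)
for k,(u0,u1,v0,v1) in dict(blank=(292,334,174,215),rack=(238,306,106,152),bottle=(207,236,108,140)).items(): print(k,(D[v0:v1,u0:u1]>30).mean())
E
```

```text
26.45 [0.49337828 0.2781007  0.37397218] [-0.65732221 -0.05979043  0.19956835]
bar n 1217 [0.0068123  0.01062335 0.0169533 ]
top bar n 322 [0.00888457 0.01514224 0.01912533]
blank 0.0
rack 0.0
bottle 0.0
```

```bash
python3 -c "
from station import finish_job; print(finish_job())"
```

```text
the job is handed in; nothing more can be done
None
```

The job is handed in, and no score came back. The door measured fully shut, and the round plate, rack and bottle had not moved. The carrier was on both pins when last seen with the door part-way up; I couldn't see it once the door was shut.

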